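Load the tree toppers onto the drying unit

ROBOT

A 6-joint arm with a two-finger parallel gripper is mounted at the origin on the work surface. World frame = base frame: x ahead of the robot, y to its left, z up, the work surface at z = 0. Lengths are in mm, angles in rad, forces in N, time in s.
With the tool pointing down it reaches from about 425 to 925 mm from the base axis. Payload 12.5 kg.
Tool frame: the origin (TCP) lies where the fingers leave the gripper's body, on its centre line; the fingertips stand 73 mm ahead of it and the grasp point (between the pads) lies 54 mm ahead of it (arm.hold_point_z is the z of the grasp point in the tool frame, in mm); z points along the fingers, y is the direction in which the jaws open and shut (so a half turn about z gives the same grasp; the last joint's range is limited). The gripper opens to 85 mm and grips with 20 to 120 N. Pads are 22 mm wide; open, the fingers measure 114 mm over their backs; the gripper's body (76 mm by 85 mm) begins 54 mm behind the grasp point. The pads swing forward as they close: fully open they stand 13 mm farther back than shut.
Start: joints at [-1.31, 0.491, 1.559, -0, 1.092, -0.106], TCP at [224.165, -583.426, 303.927] pointing down, gripper open.
Joint ranges: [-3.1, 3.1], [-0.84, 2.19], [0.05, 2.79], [-1.13, 4.28], [0.06, 2.93], [-2.69, 2.69]. Speed limits (rad/s): [2.22, 2.22, 2.79, 3.14, 3.14, 3.14].

INTERFACE

Orientations are given as a unit quaternion [w, x, y, z].
In Python, from station import arm, imaging gives the robot as it stands.
- The arm moves only by the tool play_rows, never from a script. Its argument "steps" is text: rows parted by semicolons, each of 6 numbers parted by spaces: the shift along the world's x, y, z in cm, then the turn, a rotation vector about the world's x, y, z in rad. A call has 1 to 5 rows; each row shifts and turns the commanded pose from where the row before left it; what a row does not reach is not made up. A row lasts 1/12 s, in which the tool goes at most 41.7 mm and 7.16 degrees, less where a joint would pass 70% of its speed; a pose out of reach is approached as far as the arm can. A call with a gripper value outside its range is refused whole. "grip" is the closure, from -1 (fully open) to 1 (shut), so that 0 is half open, set as the call begins (left out, the last holds). The fingers move at their own pace and stop on an object; "newtons" is the grip in N (left out, the last holds). Time passes only in rows, so rows that do not move let the fingers close. It gives the time, the measured TCP pose, the force and the opening at its end, in the units of the state.
- arm.state(): the state, without advancing time (a new reading comes with each control period).
- imaging.read_camera(name): name is "scene" or "side" or "wrist"; returns a dict with "pixels" (420x560x3 uint8, red, green, blue), "depth" (420x560 float32, mm along the optical axis (not along the pixel's ray), 0 where there is no reading), "fovy" (degrees; the focal length in pixels is half the picture's height over the tangent of half this angle, whatever the lens; pixels are square), "cx", "cy" (the principal point, pixels), "R" (3x3) and "t" (3): a world point X has camera coordinates R X + t. Camera axes: x right, y down, z forward; pixel columns grow to the right and rows downward; lengths in mm; the calibration is good to about 2 mm. A picture is of the moment at which its call begins.
- arm.sign_off(): hands the job in, once; it reports no verdict.
The state is a dict: "time_s": time; "joint_positions": joint angles; "joint_vel": joint speeds; "joint_torque": joint torques, N m; "tool_pos": TCP position; "orientation": TCP orientation; "force": force on the tool from outside, world axes, zero at the start; "ft_torque": the same for the moment, N m; "finger_gap": opening from 0.0 (shut) to 1.0 (fully open).
Only numpy, scipy, OpenCV 4.12 (cv2) and the standard library are available. Lean on these libraries where they do the work, as an engineer would, in place of code of your own. Each camera call takes 0.05 s, during which the arm holds its last target.

TASK

Get the painted tree toppers drying on the cool-air dryer. First clear both paint jars off the dryer and stand them in the dark steel tray; then seat the rack on the dryer's two pegs, and lay every topper from the board on it, each in its own pair of notches, neck in the low rail and spire on the high rail. When all are loaded, press the green start button, and leave everything else on the bench where it is.

Things in the scene. Friction and masses are not known exactly. Their poses are not given: they have to be found in the camera images.
- dryer: Fixed white cool-air dryer: flat deck 180 (x) by 256 (y) mm with black slots, 50 mm above the bench. Two steel pegs, 14 mm thick, 18 mm tall, conical tips, stand on the deck at x = -66 and +66, y = 0. A grey control pod (60 by 90 mm, 40 mm high) is joined to its front, x = -145 to -85. Origin: centre of the deck's outline at bench level; x away from the robot, z up.
- dryer_deck (a point): Point on the deck surface midway between the two pegs, 50 mm above the bench; where the rack's origin comes to lie when the rack is seated.
- start_top (a point): Centre of the top of the green round start button (30 mm across, in a black collar) on the pod, 62 mm above the bench, at x = -115, y = 0 of the dryer; pressed straight down. With toppers in the two inner slots 68 mm are free between their blocks beside it.
- start (a joint): Travel of the start button in m: 0 released, 0.006 fully down (5 N); it springs back. Pressed counts from 0.004.
- rack: Loose rack, 0.5 kg, 168 (x) by 246 (y) mm, on the bench to the left: flat spine along x, 40 mm wide, 10 mm thick, with 19 mm peg holes at x = -66 and +66; two rails along y, 8 mm thick, with V notches; in the middle an upright wooden plate as handle, 70 mm long in x, 12 mm thick in y, top 92 mm above the underside: pinch it across y. Origin: centre of the underside; x to the high rail.
- rack_high (a point): Middle of the high rail, at its notch bottoms (x = 42, 38.9 mm above the rack's underside); spires rest on this rail. The low rail is at x = -42, notch bottoms 25.4 mm high; necks rest there. Notches are 90 degree V's, 15 mm deep, at y = -100, -45, 45, 100. Low rail and ball, and low rail and block, clear each other by 8 mm.
- slot1 (a point): Where a topper's ball centre lies when it rests in notch pair 1 of the rack, in the rack's frame (y = -100 mm, x = -8 mm, 40 mm above the rack's underside); the topper's x axis then points along the rack's x.
- slot2 (a point): Where a topper's ball centre lies when it rests in notch pair 2 of the rack, in the rack's frame (y = -45 mm, x = -8 mm, 40 mm above the rack's underside); the topper's x axis then points along the rack's x.
- slot3 (a point): Where a topper's ball centre lies when it rests in notch pair 3 of the rack, in the rack's frame (y = 45 mm, x = -8 mm, 40 mm above the rack's underside); the topper's x axis then points along the rack's x.
- slot4 (a point): Where a topper's ball centre lies when it rests in notch pair 4 of the rack, in the rack's frame (y = 100 mm, x = -8 mm, 40 mm above the rack's underside); the topper's x axis then points along the rack's x.
- topper1: Red glass tree topper, 76 g, 182 mm long (3 or 4 present). Ball 44 mm; towards -x a 14 mm neck, then a wooden block 22 x 22 x 36 mm to grip from above across y: its centre is 63.4 mm behind and 8.7 mm below the ball centre; towards +x a spire, tip 99 mm ahead, 13.6 mm above. Origin: ball centre. Lying flat or in the rack, x is level; the long axis slopes 7.8 deg up to the spire.
- topper2: Red glass tree topper, 76 g, 182 mm long (3 or 4 present). Ball 44 mm; towards -x a 14 mm neck, then a wooden block 22 x 22 x 36 mm to grip from above across y: its centre is 63.4 mm behind and 8.7 mm below the ball centre; towards +x a spire, tip 99 mm ahead, 13.6 mm above. Origin: ball centre. Lying flat or in the rack, x is level; the long axis slopes 7.8 deg up to the spire.
- topper3: Red glass tree topper, 76 g, 182 mm long (3 or 4 present). Ball 44 mm; towards -x a 14 mm neck, then a wooden block 22 x 22 x 36 mm to grip from above across y: its centre is 63.4 mm behind and 8.7 mm below the ball centre; towards +x a spire, tip 99 mm ahead, 13.6 mm above. Origin: ball centre. Lying flat or in the rack, x is level; the long axis slopes 7.8 deg up to the spire.
- topper4: Red glass tree topper, 76 g, 182 mm long (3 or 4 present). Ball 44 mm; towards -x a 14 mm neck, then a wooden block 22 x 22 x 36 mm to grip from above across y: its centre is 63.4 mm behind and 8.7 mm below the ball centre; towards +x a spire, tip 99 mm ahead, 13.6 mm above. Origin: ball centre. Lying flat or in the rack, x is level; the long axis slopes 7.8 deg up to the spire.
- board: Fixed plywood board 240 (x) by 290 (y) mm, 8 mm thick, to the right, on which the toppers lie at the start, ball centres 30 mm above the bench, spires roughly away from the robot. Origin: centre of its underside.
- jar_blue: Loose closed paint jar, white with a blue lid and band, 54 mm across, 60 mm tall, 0.18 kg, standing on the dryer's deck at the start. Origin: centre of its underside; z up.
- jar_gold: Loose closed paint jar, white with a gold lid and band, 54 mm across, 60 mm tall, 0.18 kg, standing on the dryer's deck at the start. Origin: centre of its underside; z up.
- tray: Fixed dark steel tray 190 (x) by 110 (y) mm, open on top, walls 4 mm thick and 12 mm high, floor 4 mm thick; both jars fit side by side along x (say at x = -42 and +42 mm). Origin: centre of its underside.
- cup: Loose white cup, 60 mm across, 75 mm tall, in front of the dryer; leave alone. Origin: centre of its underside.
- bowl: Loose red bowl with gold glitter, 140 mm across, 55 mm tall, right of the robot; leave alone.
- varnish: Loose green bottle, 60 mm across, 170 mm tall, in front of the board; leave alone.
- tin: Loose blue tin, 76 mm across, 90 mm tall, left of the dryer; leave alone.
- brush: Loose yellow brush, 200 mm long, right of the board; leave alone.
- giftbox: Loose white gift box, 100 by 100 by 130 mm, in front of the rack; leave alone.

How it is judged:
By the outcome, as a careful person would: the job done as asked, in the order asked, and still so for the second after the job is handed in, with the robot touching nothing.
Of topper1, topper2, topper3, topper4 only 3 to 4 are there at a start; the rules pass over those that are not, and their reading is None.
At some moment in a run one of jar_blue, jar_gold, rack may be knocked a few centimetres aside while the robot is not near it.
It also fails if it takes over 200 s, if anything falls off the work surface, if the arm or the gripper's body presses on something with over 40 N, if the wrist force passes 120 N, or if a joint passes its speed limit or range.

## Working session

There is one attempt and no reset: what is moved stays moved. The work goes in short steps, Python scripts to look and compute and a tool call to move; the robot and the scene stay as the last step left them, time stands still between calls to the robot, and variables do not carry over. Pictures are saved under pics/ and viewed, and the job is handed in when it is done.

Besides the shell and the picture viewer there is one more tool, called after "Request:" by a JSON object that holds its "fn" and its "kwargs", one argument or row to a line. play_rows: Moves the arm, as the interface text tells. Its arguments: {"type":"object","properties":{"steps":{"type":"string"},"grip":{"type":"number"},"newtons":{"type":"number"}},"required":["steps"]}

```bash
mkdir -p pics; ls; python3 - <<'E'
from station import arm, imaging
import cv2
print(arm.state())
for n in ["scene","side","wrist"]:
    c=imaging.read_camera(n)
    cv2.imwrite(f"pics/{n}0.png",c["pixels"][:,:,::-1]); print(n,c["fovy"],c["cx"],c["cy"],c["R"],c["t"],(c["depth"]>0).mean())
E
```

```text
pics
{'time_s': 0.0, 'joint_positions': array([-1.30962231e+00,  4.91576746e-01,  1.55947667e+00, -1.10970010e-05,
        1.09173535e+00, -1.05580377e-01]), 'joint_vel': array([-0.0014573 , -0.00050093,  0.00126173, -0.00027531, -0.00010802,
        0.00013877]), 'joint_torque': array([ 9.26243847e-04, -6.18453026e+01, -2.61591733e+01, -9.61572300e-05,
        3.97908414e-03, -1.43880743e-05]), 'tool_pos': array([ 224.10643346, -583.26689335,  303.30764778]), 'orientation': array([-5.95865698e-04,  9.83232822e-01,  1.82353665e-01, -5.13875035e-05]), 'force': array([0.15292935, 1.12210868, 0.07932669]), 'ft_torque': array([ 0.00590597, -0.03022239,  0.02365376]), 'finger_gap': 1.001320597519258}
scene 44.556713992832925 274.688289755759 209.07716677699815 [[ 0.54712353  0.83703735 -0.00493107]
 [ 0.65705347 -0.43311317 -0.61700382]
 [-0.51859095  0.33433733 -0.78694471]] [-259.94649554 -308.49046537 2085.74013956] 0.9957057823129252
side 46.86307174798074 283.06005438985244 212.37027261422907 [[-0.99575215 -0.09041432 -0.01740427]
 [-0.05140394  0.70271839 -0.7096087 ]
 [ 0.07638909 -0.70569974 -0.704381  ]] [ 496.74392268  101.57577858 1302.63011413] 0.9960671768707483
wrist 59.92637535515156 277.0712521104972 213.8421339981375 [[ 3.58216402e-01 -9.33638219e-01  8.27665714e-04]
 [-9.02047683e-01 -3.45866884e-01  2.58236473e-01]
 [-2.40813178e-01 -9.32511340e-02 -9.66081383e-01]] [-626.05741183  -33.179469    378.29062029] 0.9960714285714286
```

View pics/scene0.png

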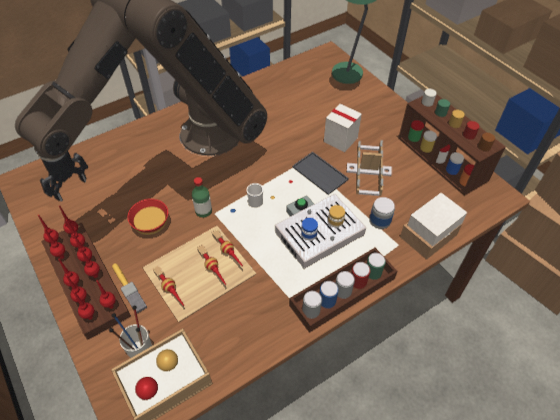

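View pics/side0.png

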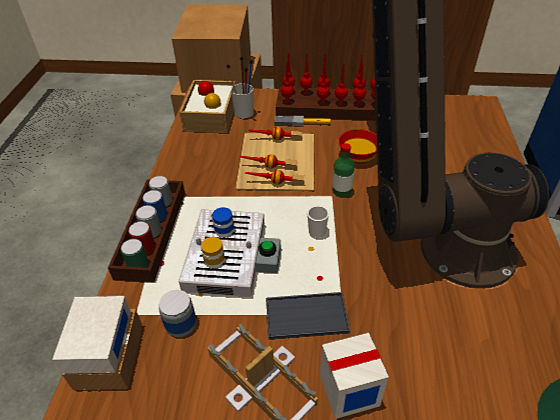

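View pics/wrist0.png

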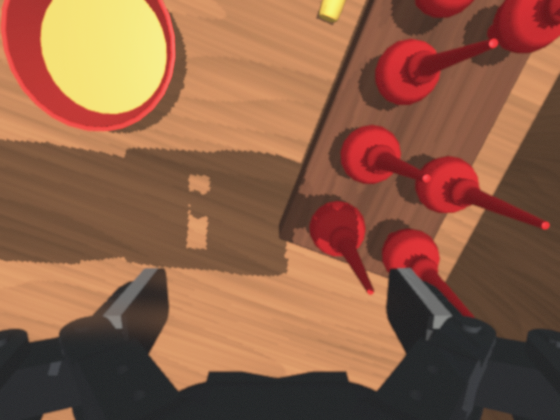

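The scene shows 3 toppers on the board (scene pixels about (170,288), (212,267), (230,250)). The blue and gold jars are on the deck at (310,228) and (337,214). The tray is at (320,172), the rack at (370,165) and the dryer at (320,230). I'll measure from the depth clouds.

```bash
cat > h.py <<'E'
from station import arm, imaging
import numpy as np, cv2
def cam(n):
    c=imaging.read_camera(n); c["f"]=210/np.tan(np.radians(c["fovy"]/2)); return c
def cloud(c):
    v,u=np.mgrid[0:420,0:560]; d=c["depth"].astype(float)
    P=np.stack([(u-c["cx"])/c["f"]*d,(v-c["cy"])/c["f"]*d,d],-1)
    return (P-c["t"])@c["R"]   # R^T (P-t)
def proj(c,X):
    q=np.asarray(X)@c["R"].T+c["t"]; return q[...,:2]/q[...,2:]*c["f"]+[c["cx"],c["cy"]]
def ray(c,uv,z):
    d=c["R"].T@np.array([(uv[0]-c["cx"])/c["f"],(uv[1]-c["cy"])/c["f"],1]); o=-c["R"].T@c["t"]
    return o+d*(z-o[2])/d[2]
def save(c,name): cv2.imwrite("pics/"+name,c["pixels"][:,:,::-1])
def hsv(c): return cv2.cvtColor(c["pixels"],cv2.COLOR_RGB2HSV)
def comps(m,a=20):
    n,l,s,ce=cv2.connectedComponentsWithStats(m.astype(np.uint8)); return [(l==i) for i in range(1,n) if s[i,4]>=a]
E
python3 - <<'E'
from h import *
# height map top views around workspace from side+scene
for n in ["side","scene"]:
    c=cam(n); W=cloud(c); 
    x,y,z=W[...,0],W[...,1],W[...,2]
    H=np.zeros((600,800,3),np.uint8)  # 2mm/px? x 300..900 (1mm per px up), y 500..-600
    ok=(x>300)&(x<1000)&(y>-600)&(y<560)&(z>-20)&(z<250)&(c["depth"]>0)
    px=((560-y[ok])/1.5).astype(int); py=((1000-x[ok])/1.5).astype(int)
    for dx in (0,1):
        for dy in (0,1):
            H[np.clip(py+dy,0,599),np.clip(px+dx,0,799)]=c["pixels"][ok][:,::-1]
    cv2.imwrite(f"pics/top_{n}.png",H[:480])
    print(n,np.median(z[(abs(z)<15)&(x>300)&(x<900)]))
E
```

```text
side 1.1026396010653112
scene -0.0438570890748682
```

View pics/top_side.png

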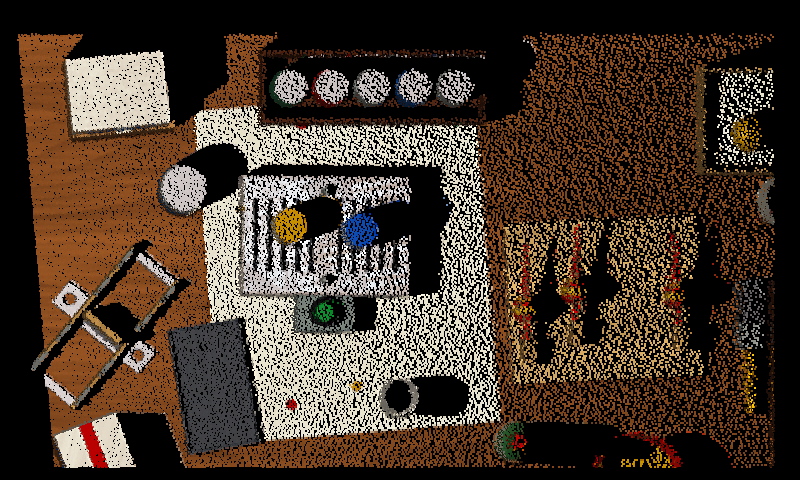

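View pics/top_scene.png

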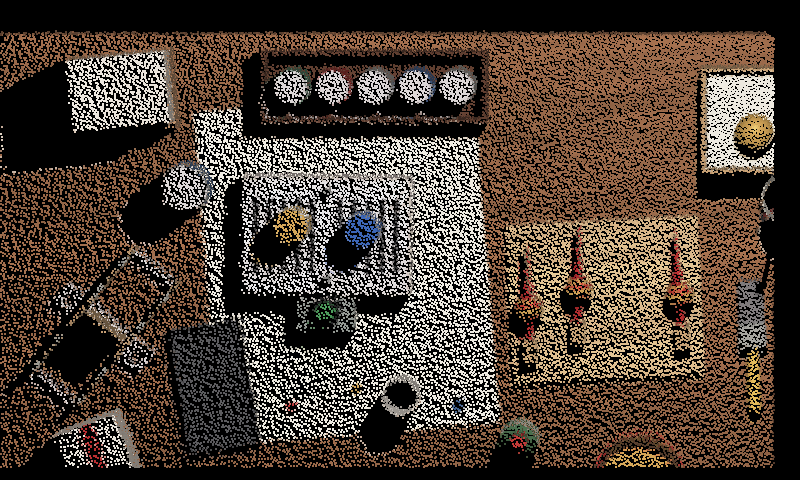

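```bash
cat > meas1.py <<'E'
from h import *
for n in ["side","scene"]:
    c=cam(n); W=cloud(c); h=hsv(c); x,y,z=W[...,0],W[...,1],W[...,2]
    print("==",n)
    def box(x0,x1,y0,y1,z0,z1): return (x>x0)&(x<x1)&(y>y0)&(y<y1)&(z>z0)&(z<z1)
    def lid(nm,hlo,hhi,zt,reg):
        m=box(*reg,zt-6,zt+6)&(h[...,0]>=hlo)&(h[...,0]<=hhi)&(h[...,1]>110)
        cs=comps(m,15)
        for k in cs:
            p=W[k][:,:2].astype(np.float32); (cc,r)=cv2.minEnclosingCircle(p); print(nm,k.sum(),"mean",p.mean(0).round(1),"circ",np.round(cc,1),round(r,1),"z",np.median(z[k]).round(1))
    lid("gold",12,35,110,(500,800,-150,300)); lid("blue",100,130,110,(500,800,-150,300))
    lid("green",45,85,62,(450,620,-50,200))
    # deck
    m=box(500,800,-150,280,40,58)&(x>550); p=W[m][:,:2].astype(np.float32); print("deck rect",cv2.minAreaRect(p),np.median(z[m]))
    m=box(480,562,0,140,34,46); print("pod",cv2.minAreaRect(W[m][:,:2].astype(np.float32)))
    m=box(550,740,20,120,60,72)&(h[...,1]<60); 
    for k in comps(m,3): print("peg?",k.sum(),W[k].mean(0).round(1))
    m=box(300,530,150,320,2,18)&(h[...,2]<110)&(h[...,1]<90); print("tray",cv2.minAreaRect(W[m][:,:2].astype(np.float32)),np.median(z[m]))
    m=box(360,660,260,540,84,100); p=W[m]; print("plate top",m.sum(),p.mean(0).round(1),cv2.minAreaRect(p[:,:2].astype(np.float32)))
    m=box(360,660,260,540,15,70); 
    m=box(360,660,260,540,7,13)&(h[...,1]<40); 
    for k in comps(m,10): print("tab",k.sum(),W[k].mean(0).round(1))
    m=box(360,660,290,540,20,70); 
    for k in comps(m,20): print("rail",k.sum(),W[k].mean(0).round(1),np.percentile(z[k],[10,50,90]).round(1))
E
python3 meas1.py
```

```text
== side
gold 286 mean [661.2 128.6] circ [661.1 126.5] 27.6 z 110.4
blue 246 mean [654.   23.3] circ [656.3  20.5] 29.1 z 110.2
green 89 mean [531.4  77.1] circ [533.4  75.5] 16.4 z 61.6
deck rect ((643.952392578125, 111.95010375976562), (336.0579833984375, 187.33436584472656), 89.33442687988281) 50.238636881502245
pod ((530.61376953125, 67.04804992675781), (58.67359161376953, 135.5376739501953), 2.1361076831817627)
peg? 3 [630.6  32.1  63.5]
peg? 3 [655.2  46.1  61. ]
peg? 22 [712.   75.5  64.4]
peg? 18 [580.   77.   65.1]
tray ((420.61981201171875, 241.98626708984375), (189.5130157470703, 112.43390655517578), 9.708983421325684) 4.8862694452701625
plate top 264 [481.7 411.4  91.3] ((444.6298828125, 413.32916259765625), (59.71247482299805, 174.773681640625), 85.10238647460938)
tab 23 [375.9 287.3  11.2]
tab 134 [594.9 328.3  10. ]
tab 16 [449.8 300.1  11.1]
tab 12 [426.7 295.9  10.9]
tab 13 [404.8 292.2  11.2]
tab 16 [490.6 306.7  10.5]
tab 147 [464.7 353.1  10.1]
tab 179 [496.2 411.9  10. ]
tab 262 [550.4 456.8  10. ]
tab 150 [413.5 473.2  10. ]
rail 192 [540.2 327.8  30.9] [22.4 31
[... 548 characters left out ...]
6. ]
peg? 3 [662.2  96.6  61.4]
peg? 3 [687.  111.5  61.4]
peg? 11 [715.5  67.4  64.3]
tray ((419.981201171875, 239.4357452392578), (197.2120361328125, 120.24945068359375), 10.251368522644043) 5.615917368351484
plate top 104 [449.  402.8  91.2] ((449.2577209472656, 415.25213623046875), (176.35179138183594, 81.0324478149414), 0.10588181018829346)
tab 15 [465.4 339.6   9.8]
tab 10 [464.2 368.3   9.2]
tab 22 [560.9 452.4   9.8]
tab 15 [460.6 295.1  10.1]
tab 11 [486.6 354.2   8.8]
tab 33 [517.4 392.3   9.9]
tab 14 [503.1 293.8   9.5]
tab 28 [599.  325.3   9.8]
rail 137 [372.2 403.3  45.8] [26.8 45.  63.6]
rail 389 [525.1 391.1  39.5] [24.2 37.5 57.1]
rail 42 [469.6 490.3  40.6] [25.2 41.9 51.6]
```

Request:
{"fn": "play_rows", "kwargs": {
  "steps": "2.1 3.6 0 0 0 -0.073;2.1 3.6 0 0 0 -0.073;2.1 3.6 0 0 0 -0.073;2.1 3.6 0 0 0 -0.073;2.1 3.6 0 0 0 -0.073",
  "grip": -1
}}

```text
time_s: 0.77
tool_pos: [329.6, -401.7, 304.0]
orientation: [0.0, 1.0, -0.001, 0.0]
force: [1.6, -1.1, 0.1]
finger_gap: 1.003
```

Request:
{"fn": "play_rows", "kwargs": {
  "steps": "2.1 3.6 0 0 0 0;2.1 3.6 0 0 0 0;2.1 3.6 0 0 0 0;2.1 3.6 0 0 0 0;2.1 3.6 0 0 0 0"
}}

```text
time_s: 1.18
tool_pos: [434.7, -221.6, 304.2]
orientation: [0.0, 1.0, 0.001, 0.0]
force: [1.3, -1.0, -0.2]
finger_gap: 1.0
```

Request:
{"fn": "play_rows", "kwargs": {
  "steps": "1.8 3.6 1 0 0 0;1.6 3.6 1 0 0 0;1.5 3.6 1 0 0 0;1 3.6 1 0 0 0;0 3.6 1 0 0 0"
}}

```text
time_s: 1.6
tool_pos: [494.3, -41.6, 354.4]
orientation: [0.0, 1.0, 0.001, 0.0]
force: [-0.1, 0.3, -0.8]
finger_gap: 1.001
```

```bash
python3 - <<'E'
from h import *
s=arm.state(); print(s["tool_pos"],s["orientation"],s["time_s"],s["joint_positions"])
c=cam("wrist"); save(c,"w1.png"); print(-c["R"].T@c["t"], c["R"][2])
E
```

```text
[494.2522842  -41.59852989 354.3779267 ] [7.71770553e-05 9.99999331e-01 1.10111111e-03 3.45141853e-04] 1.6 [-2.17223241e-01  2.52731085e-01  1.79766082e+00 -1.32904063e-06
  1.09049342e+00  1.35137148e+00]
[559.820443   -42.18844137 425.59125835] [-0.25700382 -0.00228082 -0.9664077 ]
```

View pics/w1.png

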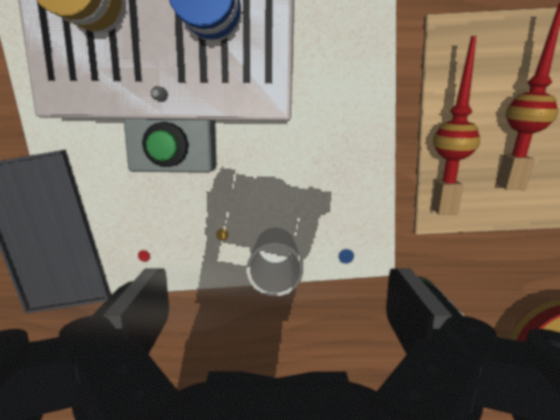

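The wrist view shows the dryer in the upper left, with the near peg at (158,94) and the button at (165,145). I'll move so the camera is over the dryer.

Request:
{"fn": "play_rows", "kwargs": {
  "steps": "3.8 2.3 0 0 0 0;3.8 2.3 0 0 0 0;3.8 2.3 0 0 0 0;3.8 2.3 0 0 0 0;3.8 2.3 0 0 0 0"
}}

```text
time_s: 2.07
tool_pos: [672.7, 65.7, 353.9]
orientation: [0.0, 1.0, 0.001, 0.0]
force: [0.1, -0.8, 0.7]
finger_gap: 1.002
```

```bash
python3 - <<'E'
from h import *
s=arm.state(); print(s["tool_pos"],s["time_s"])
c=cam("wrist"); save(c,"w2.png"); np.savez("w2.npz",**{k:c[k] for k in c})
E
sed -i 's/\["side","scene"\]/["wrist"]/' meas1.py; python3 meas1.py
```

```text
[672.7073694   65.7295942  353.92705403] 2.0667
== wrist
gold 2559 mean [664.1 122. ] circ [663.2 122.6] 26.2 z 110.9
blue 2548 mean [657.2  17.8] circ [656.   17.2] 26.2 z 111.1
green 235 mean [534.6  69.6] circ [533.8  71.1] 13.2 z 62.9
deck rect ((648.5076293945312, 111.84027099609375), (346.502685546875, 195.8500213623047), 86.5107650756836) 51.031684653931066
pod ((530.0106811523438, 70.93769836425781), (89.53272247314453, 52.13311767578125), 88.7423324584961)
peg? 155 [714.3  69.1  65.3]
peg? 6 [689.4 117.6  64.1]
peg? 17 [680.6 103.   64.8]
peg? 7 [682.1  23.1  65.1]
peg? 6 [666.1  95.8  67.5]
peg? 4 [660.4  95.8  69.5]
peg? 3 [653.4  43.6  67.8]
peg? 125 [584.1  70.5  65.1]
tray ((446.6266784667969, 241.37588500976562), (140.3747100830078, 110.22806549072266), 9.725199699401855) 4.915948572764704
plate top 0 [nan nan nan] ((0.0, 0.0), (0.0, 0.0), 0.0)
tab 712 [601.8 329.6  10.2]
tab 602 [518.  390.9  10.1]
tab 29 [504.9 301.6  11.2]
tab 332 [480.3 359.9  10.2]
rail 553 [615.6 367.1  33.2] [22.5 34.2 42.8]
rail 1271 [523.  350.9  30.6] [22.2 30.8 39.1]meas1.py:19: RuntimeWarning: Mean of empty slice.
  m=box(360,660,260,540,84,100); p=W[m]; print("plate top",m.sum(),p.mean(0).round(1),cv2.minAreaRect(p[:,:2].astype(np.float32)))
  ret = um.true_divide(
```

View pics/w2.png

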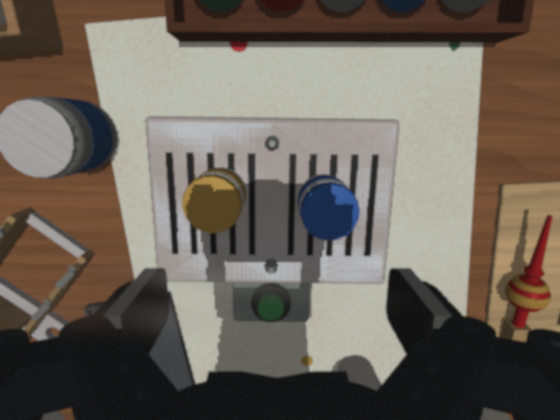

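Request:
{"fn": "play_rows", "kwargs": {
  "steps": "-0.8 -2.42 0 0 0 0;-0.8 -2.42 -3 0 0 0;0 0 -3 0 0 0;0 0 -3 0 0 0;0 0 -3 0 0 0"
}}

```text
time_s: 2.58
tool_pos: [654.6, 15.1, 233.1]
orientation: [0.0, 1.0, 0.0, 0.0]
force: [-0.0, 0.4, -0.2]
finger_gap: 1.001
```

Request:
{"fn": "play_rows", "kwargs": {
  "steps": "0 0 -3 0 0 0;0 0 -3 0 0 0;0 0 -2 0 0 0;0 0 -1 0 0 0;0 0 0 0 0 0"
}}

```text
time_s: 3.0
tool_pos: [654.4, 15.7, 142.0]
orientation: [-0.0, 1.0, 0.001, -0.002]
force: [0.5, -0.1, 0.2]
finger_gap: 0.996
```

```bash
python3 - <<'E'
from h import *
s=arm.state(); print(s["tool_pos"],s["time_s"],s["force"])
c=cam("side"); save(c,"s2.png")
E
```

```text
[654.42755833  15.68108807 141.99029811] 3.0 [ 0.46163165 -0.12702089  0.15293861]
```

View pics/s2.png

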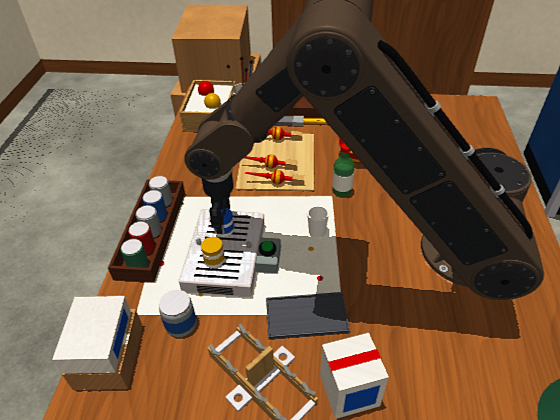

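Gripper is around the blue jar at (225,220). Closing.

Request:
{"fn": "play_rows", "kwargs": {
  "steps": "0.1 0.1 0 0 0 0;0 0 0 0 0 0;0 0 0 0 0 0;0 0 0 0 0 0;0 0 0 0 0 0",
  "grip": 1,
  "newtons": 35
}}

```text
time_s: 3.47
tool_pos: [656.8, 17.0, 145.7]
orientation: [0.0, 1.0, 0.001, 0.001]
force: [-0.7, 0.9, 5.5]
finger_gap: 0.624
```

Request:
{"fn": "play_rows", "kwargs": {
  "steps": "0 0 1 0 0 0;0 0 2 0 0 0;0 0 3 0 0 0;0 0 3 0 0 0;0 0 2 0 0 0"
}}

```text
time_s: 3.88
tool_pos: [656.5, 17.0, 257.9]
orientation: [0.0, 1.0, 0.001, 0.002]
force: [0.2, 0.1, -1.2]
finger_gap: 0.622
```

Request:
{"fn": "play_rows", "kwargs": {
  "steps": "-2.8 2.2 0 0 0 0;-2.8 2.2 0 0 0 0;-2.8 2.2 0 0 0 0;-2.8 2.2 0 0 0 0;-2.8 2.2 0 0 0 0"
}}

```text
time_s: 4.3
tool_pos: [514.7, 127.7, 255.0]
orientation: [-0.0, 1.0, 0.001, 0.001]
force: [0.1, 1.1, -2.8]
finger_gap: 0.621
```

Request:
{"fn": "play_rows", "kwargs": {
  "steps": "-2.8 2.2 -1 0 0 0;-2.8 2.2 -2 0 0 0;-2.8 2.2 -2 0 0 0;-2.8 2.2 -2 0 0 0;-2.6 1.8 -2 0 0 0"
}}

```text
time_s: 4.72
tool_pos: [376.9, 233.9, 164.4]
orientation: [-0.0, 1.0, 0.001, 0.001]
force: [0.7, 1.0, -2.1]
finger_gap: 0.62
```

Request:
{"fn": "play_rows", "kwargs": {
  "steps": "0 0 0 0 0 0;0 0 0 0 0 0;0 0 0 0 0 0"
}}

```text
time_s: 4.97
tool_pos: [379.1, 233.2, 164.8]
orientation: [-0.0, 1.0, 0.001, 0.001]
force: [0.2, -0.1, -1.9]
finger_gap: 0.624
```

```bash
python3 - <<'E'
from h import *
s=arm.state(); print(s["tool_pos"],s["time_s"],s["joint_positions"])
c=cam("scene"); save(c,"s3.png")
c=cam("side"); save(c,"s3b.png")
E
```

```text
[379.07418408 233.20737829 164.79964183] 4.9667 [ 4.02969778e-01  4.65440037e-01  2.13046175e+00 -2.86959522e-04
  5.43906018e-01  1.97157879e+00]
```

View pics/s3.png

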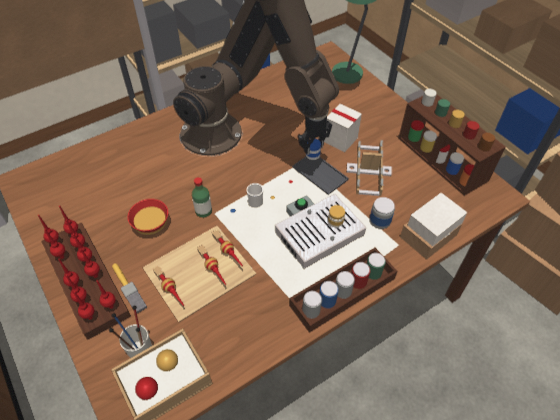

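View pics/s3b.png

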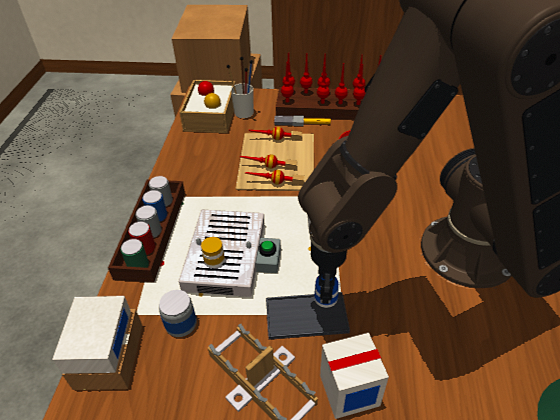

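The blue jar hangs above the near end of the tray (side (326,290)). Lowering it.

Request:
{"fn": "play_rows", "kwargs": {
  "steps": "0 0 -2 0 0 0;0 0 -2 0 0 0;0 0 -1.3 0 0 0;0 0 -0.6 0 0 0;0 0 -0.4 0 0 0"
}}

```text
time_s: 5.48
tool_pos: [379.1, 232.6, 100.7]
orientation: [0.0, 1.0, 0.0, 0.0]
force: [0.4, -0.1, -1.6]
finger_gap: 0.621
```

Request:
{"fn": "play_rows", "kwargs": {
  "steps": "0 0 -0.1 0 0 0;0 0 0 0 0 0"
}}

```text
time_s: 5.65
tool_pos: [378.8, 232.9, 100.3]
orientation: [-0.0, 1.0, 0.001, 0.0]
force: [-0.1, 0.3, -0.3]
finger_gap: 0.627
```

Request:
{"fn": "play_rows", "kwargs": {
  "steps": "0 0 -0.1 0 0 0;0 0 0 0 0 0"
}}

```text
time_s: 5.82
tool_pos: [378.7, 233.0, 99.7]
orientation: [-0.0, 1.0, 0.001, 0.001]
force: [-0.0, -1.4, 1.6]
finger_gap: 0.623
```

Request:
{"fn": "play_rows", "kwargs": {
  "steps": "0 0 0 0 0 0;0 0 0 0 0 0;0 0 0 0 0 0;0 0 0 0 0 0;0 0 0.5 0 0 0",
  "grip": -1
}}

```text
time_s: 6.23
tool_pos: [378.2, 232.9, 103.6]
orientation: [0.0, 1.0, 0.001, -0.0]
force: [0.4, 0.1, 0.1]
finger_gap: 1.0
```

Request:
{"fn": "play_rows", "kwargs": {
  "steps": "0 0 1.5 0 0 0;0 0 3 0 0 0;0 0 3.5 0 0 0;0 0 3.5 0 0 0;2 -1 3 0 0 0"
}}

```text
time_s: 6.65
tool_pos: [396.1, 223.4, 251.4]
orientation: [0.0, 1.0, 0.002, -0.0]
force: [1.3, 1.7, -0.1]
finger_gap: 0.998
```

Request:
{"fn": "play_rows", "kwargs": {
  "steps": "3.8 -1.4 0 0 0 0;3.8 -1.4 0 0 0 0;3.8 -1.4 0 0 0 0;3.8 -1.4 0 0 0 0;3.8 -1.4 0 0 0 0"
}}

```text
time_s: 7.07
tool_pos: [589.8, 151.9, 249.5]
orientation: [0.0, 1.0, 0.001, 0.0]
force: [0.4, 1.5, 0.5]
finger_gap: 1.001
```

Request:
{"fn": "play_rows", "kwargs": {
  "steps": "3.8 -1.5 0 0 0 0;3.7 -1.6 0 0 0 0;0 0 0 0 0 0"
}}

```text
time_s: 7.32
tool_pos: [668.1, 118.7, 248.5]
orientation: [0.0, 1.0, -0.001, 0.001]
force: [0.2, 0.8, -0.0]
finger_gap: 1.001
```

```bash
python3 - <<'E'
from h import *
s=arm.state(); print(s["tool_pos"],s["time_s"])
c=cam("wrist"); save(c,"w4.png")
E
python3 meas1.py 2>/dev/null | egrep "gold|peg|green"; sed -i 's/\["wrist"\]/["scene"]/' meas1.py;python3 meas1.py 2>/dev/null | egrep "gold|blue"
```

```text
[668.07490929 118.7438117  248.50116725] 7.3167
gold 5631 mean [664.3 123.1] circ [662.8 123.1] 26.4 z 111.0
green 771 mean [538.9  72.2] circ [533.7  71.7] 15.0 z 62.7
peg? 314 [714.1  70.4  65.5]
peg? 5 [689.1 118.2  63. ]
peg? 18 [683.  105.4  66.3]
peg? 233 [584.3  71.7  65.1]
gold 149 mean [665.1 121.4] circ [665.4 122.4] 27.6 z 108.6
```

View pics/w4.png

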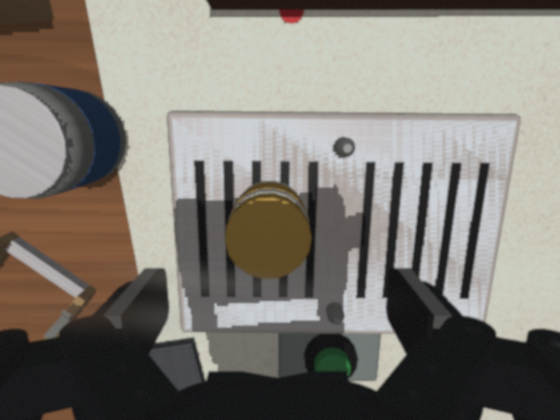

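The gold jar is at wrist (268,235), unmoved at about (663.5, 123).

Request:
{"fn": "play_rows", "kwargs": {
  "steps": "-0.4 0.4 -3 0 0 0;0 0 -3 0 0 0;0 0 -2.5 0 0 0;0 0 -1.5 0 0 0;0 0 -0.4 0 0 0"
}}

```text
time_s: 7.88
tool_pos: [657.4, 126.7, 142.7]
orientation: [0.0, 1.0, 0.001, -0.002]
force: [-0.5, 0.3, 0.5]
finger_gap: 0.999
```

Request:
{"fn": "play_rows", "kwargs": {
  "steps": "0 0 0 0 0 0;0 0 0 0 0 0;0 0 0 0 0 0;0 0 0 0 0 0;0 0 0 0 0 0",
  "grip": 1
}}

```text
time_s: 8.3
tool_pos: [659.7, 126.2, 146.8]
orientation: [-0.0, 1.0, 0.001, 0.001]
force: [-2.6, 1.8, 7.1]
finger_gap: 0.622
```

Request:
{"fn": "play_rows", "kwargs": {
  "steps": "0 0 1 0 0 0;0 0 2 0 0 0;0 0 3 0 0 0;0 0 3 0 0 0;0 0 2 0 0 0"
}}

```text
time_s: 8.72
tool_pos: [659.5, 126.0, 258.8]
orientation: [-0.0, 1.0, 0.001, 0.002]
force: [0.6, 0.5, -0.9]
finger_gap: 0.623
```

Request:
{"fn": "play_rows", "kwargs": {
  "steps": "-2.9 1.74 0 0 0 0;-2.9 1.74 0 0 0 0;-2.9 1.74 0 0 0 0;-2.9 1.74 0 0 0 0;-2.9 1.74 0 0 0 0"
}}

```text
time_s: 9.13
tool_pos: [512.7, 213.4, 255.9]
orientation: [-0.0, 1.0, 0.001, 0.0]
force: [1.2, -0.1, -1.4]
finger_gap: 0.62
```

Request:
{"fn": "play_rows", "kwargs": {
  "steps": "-2.9 1.74 -2 0 0 0;-2.8 1.73 -3 0 0 0;0 0 -3 0 0 0;0 0 -1 0 0 0;0 0 0 0 0 0"
}}

```text
time_s: 9.55
tool_pos: [458.9, 246.5, 165.8]
orientation: [0.001, 1.0, 0.001, -0.001]
force: [0.2, -0.5, -1.5]
finger_gap: 0.622
```

```bash
python3 - <<'E'
from h import *
s=arm.state(); print(s["tool_pos"],s["time_s"])
c=cam("scene"); save(c,"s5.png")
c=cam("wrist"); save(c,"w5.png")
E
```

```text
[458.91904543 246.45372124 165.75795997] 9.55
```

View pics/w5.png

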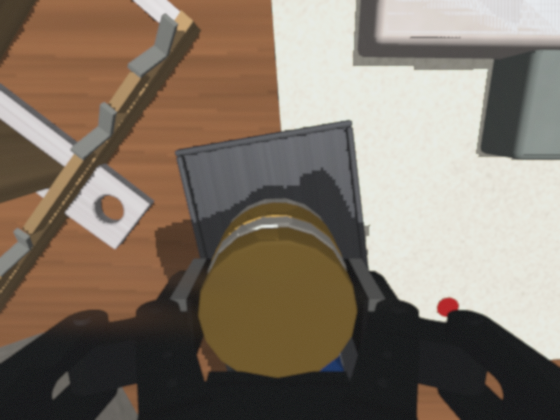

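View pics/s5.png

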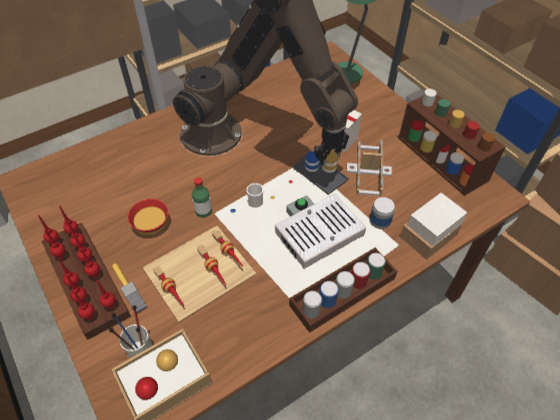

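Gold jar (wrist (275,290)) is over the far half of the tray, blue stands in the near half. Lowering.

Request:
{"fn": "play_rows", "kwargs": {
  "steps": "0 0 -2 0 0 0;0 0 -2 0 0 0;0 0 -1.3 0 0 0;0 0 -0.6 0 0 0;0 0 -0.4 0 0 0"
}}

```text
time_s: 10.07
tool_pos: [460.1, 246.3, 104.4]
orientation: [-0.0, 1.0, 0.0, 0.001]
force: [0.1, 0.8, -1.9]
finger_gap: 0.622
```

Request:
{"fn": "play_rows", "kwargs": {
  "steps": "0 0 -0.15 0 0 0;0 0 -0.1 0 0 0;0 0 0 0 0 0"
}}

```text
time_s: 10.32
tool_pos: [459.5, 246.6, 102.1]
orientation: [-0.0, 1.0, 0.001, 0.001]
force: [0.2, -0.9, -1.7]
finger_gap: 0.62
```

Request:
{"fn": "play_rows", "kwargs": {
  "steps": "0 0 0 0 0 0;0 0 0 0 0 0;0 0 0 0 0 0;0 0 0 0 0 0;0 0 0.5 0 0 0",
  "grip": -1
}}

```text
time_s: 10.73
tool_pos: [458.9, 246.5, 106.1]
orientation: [0.0, 1.0, 0.001, -0.0]
force: [0.4, -0.8, -0.1]
finger_gap: 1.001
```

Request:
{"fn": "play_rows", "kwargs": {
  "steps": "0 0 1.5 0 0 0;0 0 3 0 0 0;0 0 4 0 0 0;0 0 4 0 0 0;0 0 4 0 0 0"
}}

```text
time_s: 11.15
tool_pos: [458.7, 246.4, 273.6]
orientation: [0.0, 1.0, 0.001, -0.0]
force: [-0.0, 0.2, 0.2]
finger_gap: 0.998
```

Request:
{"fn": "play_rows", "kwargs": {
  "steps": "1.6 2.8 1.5 0 0 0;1.6 2.8 1.5 0 0 0;1.6 2.8 1.5 0 0 0;1.6 2.8 1.5 0 0 0;1.6 2.8 1.5 0 0 0"
}}

```text
time_s: 11.57
tool_pos: [539.3, 387.8, 347.9]
orientation: [-0.0, 1.0, 0.001, 0.0]
force: [0.6, -0.5, 0.1]
finger_gap: 1.003
```

Request:
{"fn": "play_rows", "kwargs": {
  "steps": "0 0 0 0 0 0;0 0 0 0 0 0"
}}

```text
time_s: 11.73
tool_pos: [539.1, 387.5, 346.7]
orientation: [-0.0, 1.0, 0.002, 0.0]
force: [1.0, -0.5, -0.3]
finger_gap: 1.006
```

```bash
python3 - <<'E'
from h import *
s=arm.state(); print(s["tool_pos"],s["time_s"],s["joint_positions"])
c=cam("wrist"); save(c,"w6.png"); np.savez("w6.npz",**{k:c[k] for k in c})
W=cloud(c);x,y,z=W[...,0],W[...,1],W[...,2];h=hsv(c)
m=(z>87)&(z<97)&(x>400)&(y>300)
for k in comps(m,50): p=W[k];print("plate",k.sum(),p.mean(0).round(1),cv2.minAreaRect(p[:,:2].astype(np.float32)))
c=cam("scene"); save(c,"s6.png")
E
```

```text
[539.13187068 387.54059231 346.6518184 ] 11.7333 [ 5.23865448e-01  5.12952569e-01  1.40060823e+00 -1.28666400e-04
  1.22742768e+00  2.09148485e+00]
plate 73 [693.3 303.4  91. ] ((692.4268798828125, 304.2466125488281), (8.5455904006958, 7.3140106201171875), 87.94047546386719)
plate 117 [621.1 613.3  92.2] ((621.1824340820312, 613.4617919921875), (2.1210248470306396, 11.504321098327637), 89.93120574951172)
plate 956 [511.7 404.1  92.3] ((510.669921875, 404.0274658203125), (69.41551971435547, 12.279253959655762), 50.20268630981445)
plate 277 [451.3 628.4  92. ] ((447.9294738769531, 634.6818237304688), (44.49137878417969, 12.343212127685547), 88.38253021240234)
```

View pics/w6.png

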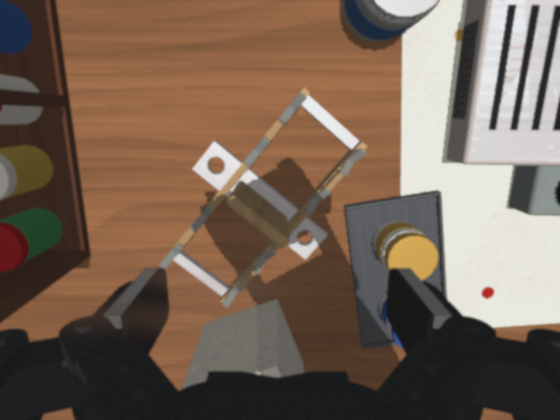

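View pics/s6.png

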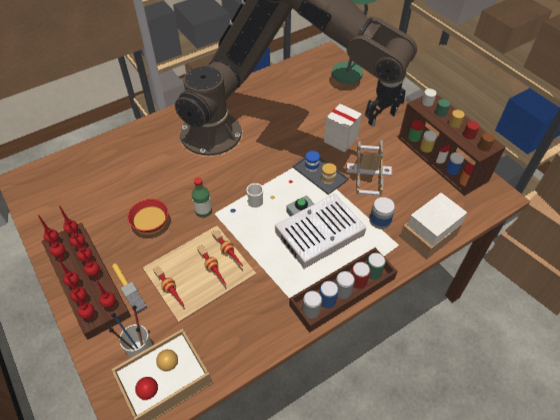

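```bash
python3 - <<'E'
from h import *
c=dict(np.load("w6.npz")); W=cloud(c);x,y,z=W[...,0],W[...,1],W[...,2]
C=np.array([511.2,404.]);a=np.radians(50.2);ux=np.array([np.cos(a),np.sin(a)]);uy=np.array([-ux[1],ux[0]])
p=(W[...,:2]-C)@np.stack([ux,uy],1)
for s in (42,-42):
    m=(abs(p[...,0]-s)<12)&(abs(p[...,1])<125)&(z>14)&(z<70)
    print(s,m.sum(),np.percentile(z[m],[50,80,95,99]),np.median(p[m],0), p[m].min(0),p[m].max(0))
    # fit line along top
    q=W[m&(z>30)][:,:2].astype(np.float32); l=cv2.fitLine(q,cv2.DIST_HUBER,0,.01,.01).ravel(); print(np.degrees(np.arctan2(l[1],l[0])),(l[2:]-C)@np.stack([ux,uy],1))
for s in (66,-66):
    m=(abs(p[...,0]-s)<16)&(abs(p[...,1])<18)&(z<5); print("hole",m.sum(),p[m].mean(0),W[m].mean(0))
m=(abs(abs(p[...,0])-66)<17)&(z>7)&(z<13)&(abs(p[...,1])<30); print(cv2.minAreaRect(W[m][:,:2].astype(np.float32)))
E
```

```text
42 1870 [48.41579789 50.92189047 53.8332928  55.41063045] [40.91931536 -8.39426203] [  30.01786061 -122.64629824] [ 45.29571369 122.68387595]
-39.987034 [40.91928931 -8.65257697]
-42 2115 [32.40700128 36.50455364 40.25112901 42.10825325] [-40.13259362 -19.98073677] [ -47.0062826  -122.07575428] [-30.02886223 124.15127518]
-40.028217 [-41.7588743   -6.97333772]
hole 211 [65.42436713  1.39027118] [552.01064954 455.15438937   1.14849427]
hole 167 [-68.46808492   1.81553181] [465.97807156 352.55923799   1.20448054]
((510.9183654785156, 404.2167053222656), (165.91680908203125, 40.41217803955078), 50.002506256103516)
```

The rack's high rail is on the +x,+y side. Its yaw is 50.1°, its centre about (511,404). Both jars stand in the tray. Next I'll align the tool with the plate.

Request:
{"fn": "play_rows", "kwargs": {
  "steps": "-0.6 0.3 -1 0 0 0.12;-0.6 0.3 -2 0 0 0.12;-0.6 0.4 -2 0 0 0.12;-0.5 0.3 -2 0 0 0.12;-0.5 0.3 -2 0 0 0.12"
}}

```text
time_s: 12.25
tool_pos: [510.3, 401.5, 255.5]
orientation: [0.0, 0.954, 0.299, -0.0]
force: [-0.7, 1.3, -0.4]
finger_gap: 1.001
```

Request:
{"fn": "play_rows", "kwargs": {
  "steps": "0 0 -1 0 0 0.12;0 0 -1 0 0 0.12;0 0 0 0 0 0.034;0 0 0 0 0 0;0 0 0 0 0 0"
}}

```text
time_s: 12.67
tool_pos: [511.0, 401.8, 236.5]
orientation: [0.0, 0.906, 0.423, -0.0]
force: [-0.2, -0.3, 0.8]
finger_gap: 0.999
```

```bash
python3 - <<'E'
from h import *
s=arm.state(); print(s["tool_pos"],s["orientation"],s["time_s"],s["joint_positions"])
c=cam("wrist"); save(c,"w7.png")
W=cloud(c);x,y,z=W[...,0],W[...,1],W[...,2]
m=(z>86)&(z<97)&(x>450)&(x<570)&(y>340)&(y<470)
for k in comps(m,50): p=W[k];print("plate",k.sum(),p.mean(0).round(1),cv2.minAreaRect(p[:,:2].astype(np.float32)))
E
```

```text
[510.96046859 401.77764765 236.47931137] [ 9.61888970e-05  9.06149217e-01  4.22958079e-01 -2.22659387e-04] 12.6667 [ 5.64822096e-01  5.94408999e-01  1.56416799e+00 -1.60860236e-04
  9.83481923e-01  1.26229298e+00]
plate 2101 [511.8 406.2  92.6] ((510.3669128417969, 404.79022216796875), (69.60962677001953, 11.871210098266602), 50.18706512451172)
```

View pics/w7.png

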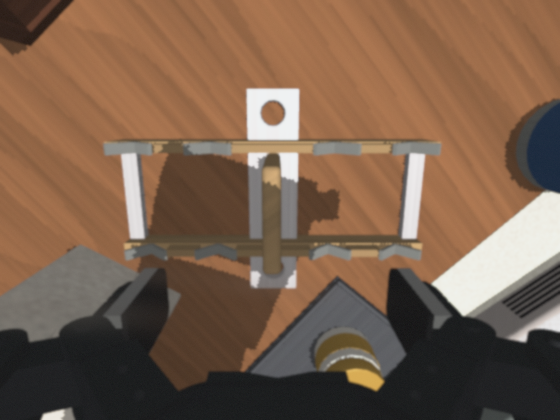

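Plate runs vertical from (272,155) to (272,275) in the view, aligned with the jaws. Descending and pinching.

Request:
{"fn": "play_rows", "kwargs": {
  "steps": "0 0.26 -3 0 0 0;0 0 -3 0 0 0;0 0 -2.5 0 0 0;0 0 -1.5 0 0 0;0 0 -0.8 0 0 0"
}}

```text
time_s: 13.13
tool_pos: [510.6, 404.5, 126.5]
orientation: [0.0, 0.906, 0.423, -0.001]
force: [0.1, 0.9, -0.2]
finger_gap: 1.001
```

Request:
{"fn": "play_rows", "kwargs": {
  "steps": "0 0 0 0 0 0;0 0 0 0 0 0;0 0 0 0 0 0;0 0 0 0 0 0;0 0 0 0 0 0",
  "grip": 1,
  "newtons": 80
}}

```text
time_s: 13.55
tool_pos: [511.4, 405.3, 129.5]
orientation: [-0.0, 0.906, 0.424, 0.001]
force: [0.1, -0.2, -0.1]
finger_gap: 0.3
```

Request:
{"fn": "play_rows", "kwargs": {
  "steps": "0 0 0 0 0 0;0 0 0 0 0 0;0 0 0 0 0 0"
}}

```text
time_s: 13.8
tool_pos: [511.3, 405.4, 129.3]
orientation: [-0.0, 0.906, 0.424, 0.001]
force: [-1.6, -0.5, 6.1]
finger_gap: 0.132
```

Request:
{"fn": "play_rows", "kwargs": {
  "steps": "0 0 1 0 0 0;0 0 2.5 0 0 0;0 0 3.5 0 0 0;0 0 4 0 0 0;0 0 3.5 0 0 0"
}}

```text
time_s: 14.22
tool_pos: [510.8, 404.9, 275.5]
orientation: [0.0, 0.906, 0.424, -0.0]
force: [0.2, 1.1, -5.5]
finger_gap: 0.128
```

Request:
{"fn": "play_rows", "kwargs": {
  "steps": "0 0 0 0 0 0;0 0 0 0 0 0"
}}

```text
time_s: 14.38
tool_pos: [511.1, 405.1, 275.3]
orientation: [-0.0, 0.906, 0.424, 0.002]
force: [0.6, 0.6, -6.1]
finger_gap: 0.128
```

```bash
cat > rackpose.py <<'E'
from h import *
# rack in the gripper: tabs, from wrist cam; in-tool-frame offsets
def quat2yaw(q): return 2*np.arctan2(q[2],q[1])
s=arm.state(); c=cam("wrist"); W=cloud(c); z=W[...,2]; T=s["tool_pos"]; yaw=quat2yaw(s["orientation"])
ux=np.array([np.cos(yaw),np.sin(yaw)]);uy=np.array([-ux[1],ux[0]])
p=(W[...,:2]-T[:2])@np.stack([ux,uy],1); zr=z-T[2]
import sys
save(c,sys.argv[1])
print("T",T.round(1),"yaw",np.degrees(yaw).round(2),s["time_s"],s["force"])
for lo,hi,zlo,zhi in((49,85,-128,-108),(30,48,-90,-70),(-48,-30,-105,-80)):
    m=(p[...,0]>lo)&(p[...,0]<hi)&(abs(p[...,1])<128)&(zr>zlo)&(zr<zhi)
    if lo==49: m&=abs(p[...,1])<25
    q=p[m].astype(np.float32)
    if len(q)<20: continue
    l=cv2.fitLine(q,cv2.DIST_HUBER,0,.01,.01).ravel()
    print(lo,m.sum(),"mean",q.mean(0).round(1),"ext",q.min(0).round(1),q.max(0).round(1),"z",np.percentile(zr[m],[5,50,95]).round(1),"dir",np.degrees(np.arctan(l[1]/l[0]) if lo==49 else np.arctan(-l[0]/l[1])).round(2))
    k=[np.median(zr[m&(abs(p[...,1]-yy)<15)]).round(1) for yy in(-100,-45,45,100) if (m&(abs(p[...,1]-yy)<15)).any()]; print("   z along y",k)
E
python3 rackpose.py w8.png; python3 -c "
from h import *
c=cam('side');save(c,'s8.png')"
```

```text
T [511.1 405.1 275.3] yaw 50.18 14.3833 [ 0.58902285  0.62580764 -6.07324632]
49 4524 mean [66.8 -1.4] ext [ 49.  -21.5] [83.  18.6] z [-119.5 -118.2 -117.1] dir -75.7
   z along y []
30 10638 mean [40.7 -2.5] ext [  30.5 -116.7] [ 44.8 113.2] z [-88.4 -80.6 -75.4] dir -0.03
   z along y [np.float64(-81.0), np.float64(-81.2), np.float64(-81.7), np.float64(-82.5)]
-48 2133 mean [-41.5  -5.2] ext [ -47.3 -124. ] [-37.7 119.2] z [-104.4  -96.6  -89.2] dir -0.01
   z along y [np.float64(-96.6), np.float64(-96.3)]
```

View pics/w8.png

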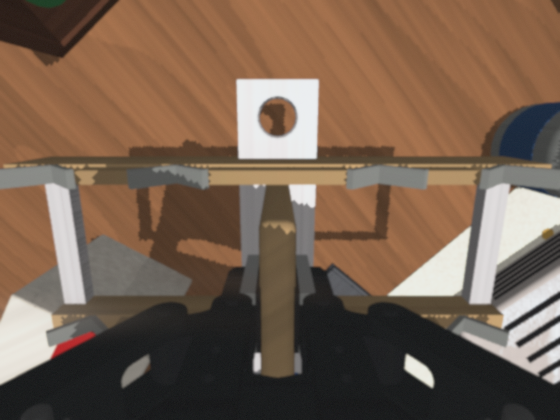

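View pics/s8.png

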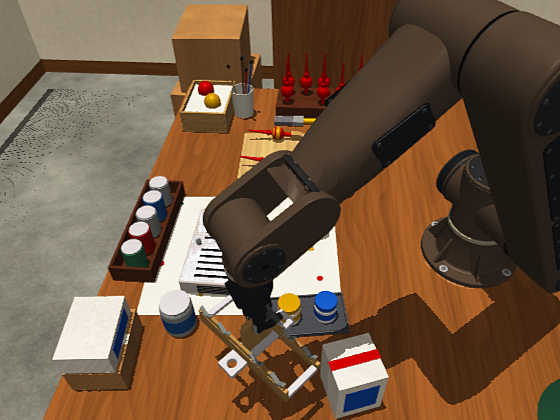

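Request:
{"fn": "play_rows", "kwargs": {
  "steps": "1.38 -3.34 0 0 0 -0.088;1.38 -3.34 0 0 0 -0.088;1.38 -3.34 0 0 0 -0.088;1.38 -3.34 0 0 0 -0.088;1.38 -3.34 0 0 0 -0.088"
}}

```text
time_s: 14.9
tool_pos: [580.0, 236.4, 271.0]
orientation: [0.0, 0.977, 0.214, -0.002]
force: [0.4, 1.4, -5.6]
finger_gap: 0.127
```

Request:
{"fn": "play_rows", "kwargs": {
  "steps": "1.38 -3.34 0 0 0 -0.088;1.38 -3.34 0 0 0 -0.088;1.38 -3.34 0 0 0 -0.088;1.38 -3.34 0 0 0 -0.088;1.38 -3.34 0 0 0 -0.0915"
}}

```text
time_s: 15.32
tool_pos: [649.0, 69.3, 270.9]
orientation: [0.0, 1.0, -0.006, -0.002]
force: [0.7, -0.3, -5.9]
finger_gap: 0.127
```

Request:
{"fn": "play_rows", "kwargs": {
  "steps": "0 0 0 0 0 0;0 0 0 0 0 0;0 0 0 0 0 0"
}}

```text
time_s: 15.57
tool_pos: [648.6, 71.0, 271.4]
orientation: [-0.0, 1.0, -0.004, -0.002]
force: [-0.8, 0.7, -5.0]
finger_gap: 0.125
```

```bash
python3 rackpose.py w9.png; python3 -c "
from h import *
c=cam('side');save(c,'s9.png');c=cam('scene');save(c,'s9b.png')"
```

```text
T [648.6  71.  271.4] yaw -0.45 15.5667 [-0.77839752  0.66531293 -4.9711941 ]
49 4601 mean [66.8 -1.2] ext [ 49.  -21.3] [83.2 18.8] z [-119.9 -118.6 -117.5] dir -68.8
   z along y []
30 10566 mean [41.1 -2.1] ext [  31.2 -117.1] [ 45.3 113.4] z [-88.5 -80.8 -75.7] dir -0.03
   z along y [np.float64(-81.4), np.float64(-81.6), np.float64(-81.9), np.float64(-82.6)]
-48 2171 mean [-41.1  -4.3] ext [ -46.8 -123.7] [-37.2 120.6] z [-104.6  -96.7  -89.1] dir -0.03
   z along y [np.float64(-96.7), np.float64(-96.3)]
```

View pics/w9.png

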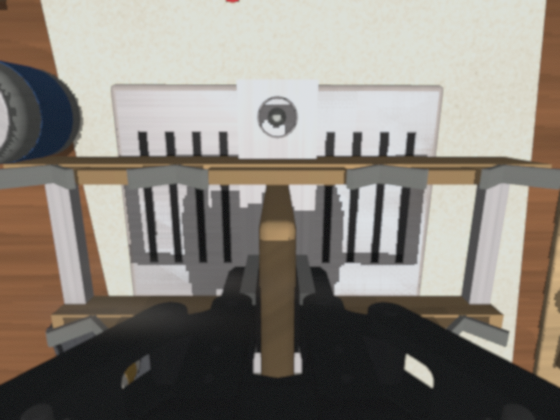

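View pics/s9.png

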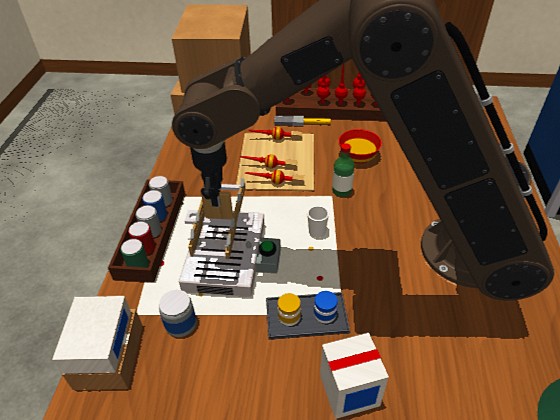

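Far peg tip shows through the hole at (277,118). I'll compare hole and peg by rays.

```bash
cat > hole.py <<'E'
from h import *
s=arm.state();T=s["tool_pos"];c=cam("wrist");W=cloud(c);z=W[...,2]
sub=c["pixels"][75:160,230:325]; import sys; cv2.imwrite("pics/"+sys.argv[1],cv2.resize(sub[:,:,::-1],None,fx=7,fy=7,interpolation=cv2.INTER_NEAREST))
v,u=np.mgrid[0:420,0:560]; tz=float(sys.argv[2]) # tab top z
m=(u>230)&(u<325)&(v>80)&(v<158)
tab=m&(abs(z-tz)<5); hole=(m&(v>90)&(v<145)&(u>248)&(u<308)&(z<tz-5))
hm=max(comps(hole,20),key=lambda k:k.sum()); (cc,r)=cv2.minEnclosingCircle(np.argwhere(hm)[:,::-1].astype(np.float32))
print("tab z",np.median(z[tab]),"hole px",cc,r,np.argwhere(hm).mean(0)[::-1],"->",ray(c,np.argwhere(hm).mean(0)[::-1],tz).round(1), ray(c,cc,tz).round(1))
pk=hm&(z>57)&(z<75); print("peg pts",pk.sum(),W[pk].mean(0) if pk.any() else None)
print("peg tip", W[pk][np.argsort(-z[pk])[:25]].mean(0) if pk.any() else None, z[hm].max())
print("T",T,"expected far hole",T[:2]+66*np.array([1,-0.0078]))
E
python3 hole.py h9.png 153
```

```text
tab z 154.1733806688497 hole px (277.5, 116.4189224243164) 18.74860382080078 [277.49673203 116.3697479 ] -> [714.3  70.5 153. ] [714.3  70.5 153. ]
peg pts 271 [713.82764045  69.46890056  65.49891313]
peg tip [714.15367007  69.66057342  69.67660163] 147.97357259563697
T [648.66520556  72.18226566 272.66082965] expected far hole [714.66520556  71.66746566]
```

View pics/h9.png

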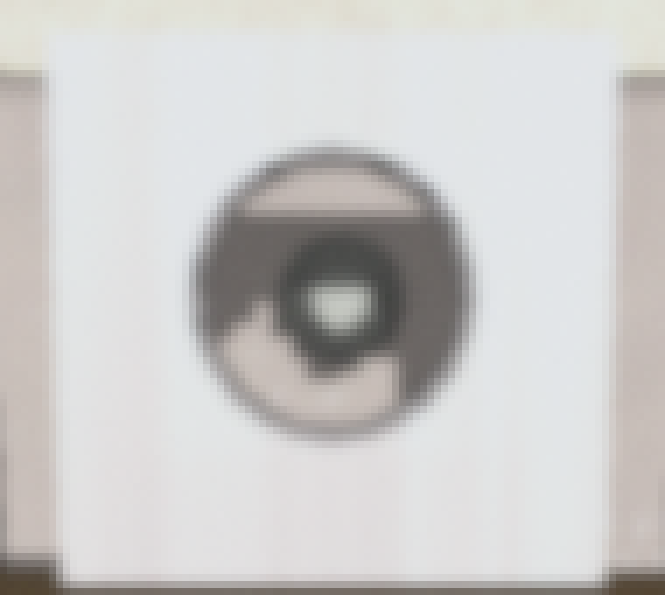

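Request:
{"fn": "play_rows", "kwargs": {
  "steps": "0 -0.06 -2 0 0 0;0 0 -2 0 0 0;0 0 -1.5 0 0 0;0 0 -0.7 0 0 0;0 0 0 0 0 0"
}}

```text
time_s: 16.18
tool_pos: [648.6, 71.2, 209.8]
orientation: [0.0, 1.0, -0.003, -0.001]
force: [0.3, -0.8, -5.1]
finger_gap: 0.128
```

```bash
python3 hole.py h10.png 91; python3 -c "
from h import *
c=cam('side');cv2.imwrite('pics/s10.png',cv2.resize(c['pixels'][130:330,130:330,::-1],None,fx=3,fy=3,interpolation=cv2.INTER_CUBIC))"
```

```text
tab z 91.26490449221137 hole px (277.5, 116.5) 19.039531707763672 [277.46672828 116.44639556] -> [714.   69.5  91. ] [713.9  69.5  91. ]
peg pts 448 [713.80022239  69.57511463  65.50316301]
peg tip [713.80811994  69.92913318  69.88563806] 85.9883138650897
T [648.55476743  71.17633452 209.8146642 ] expected far hole [714.55476743  70.66153452]
```

View pics/h10.png

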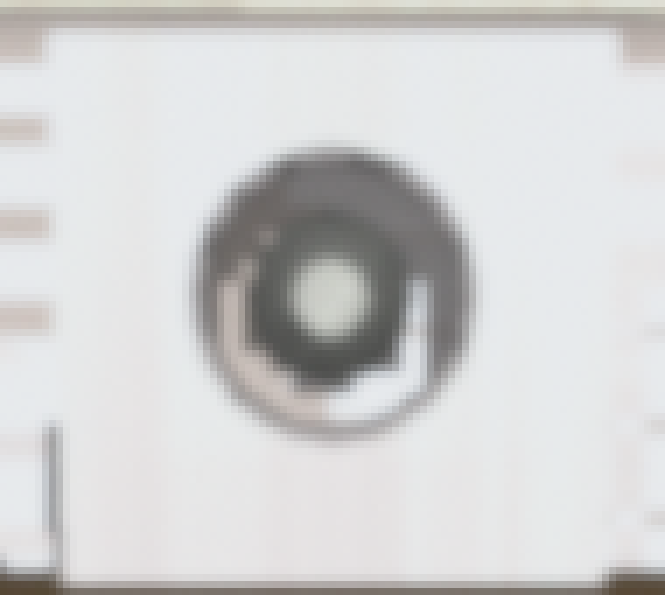

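View pics/s10.png

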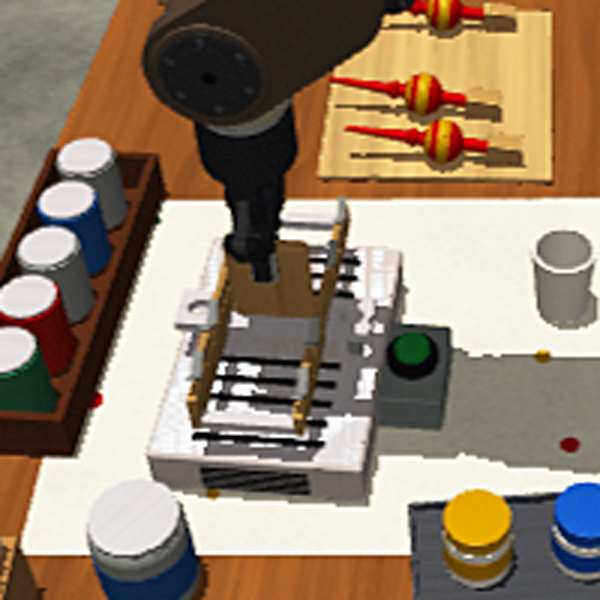

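Peg is centred in the hole (about 333,295 in the zoom). Lowering gently.

Request:
{"fn": "play_rows", "kwargs": {
  "steps": "0 0 -0.6 0 0 0;0 0 -0.6 0 0 0;0 0 -0.6 0 0 0;0 0 -0.5 0 0 0;0 0 0 0 0 0"
}}

```text
time_s: 16.7
tool_pos: [648.8, 70.5, 187.0]
orientation: [0.0, 1.0, -0.004, -0.001]
force: [0.6, 0.7, -5.2]
finger_gap: 0.13
```

Request:
{"fn": "play_rows", "kwargs": {
  "steps": "0 0 -0.3 0 0 0;0 0 -0.2 0 0 0;0 0 0 0 0 0"
}}

```text
time_s: 16.95
tool_pos: [649.1, 70.5, 183.0]
orientation: [0.0, 1.0, -0.004, -0.0]
force: [0.5, -0.6, -5.6]
finger_gap: 0.126
```

Request:
{"fn": "play_rows", "kwargs": {
  "steps": "0 0 -0.2 0 0 0;0 0 -0.15 0 0 0;0 0 0 0 0 0"
}}

```text
time_s: 17.2
tool_pos: [649.1, 70.5, 179.6]
orientation: [0.0, 1.0, -0.004, -0.0]
force: [-0.3, -0.0, -5.2]
finger_gap: 0.13
```

Request:
{"fn": "play_rows", "kwargs": {
  "steps": "0 0 -0.1 0 0 0;0 0 0 0 0 0"
}}

```text
time_s: 17.37
tool_pos: [649.1, 70.5, 179.4]
orientation: [0.0, 1.0, -0.004, 0.0]
force: [-3.3, -0.2, -0.4]
finger_gap: 0.129
```

Seated (weight carried by the deck). Release and retreat.

Request:
{"fn": "play_rows", "kwargs": {
  "steps": "0 0 0 0 0 0;0 0 0 0 0 0;0 0 0 0 0 0;0 0 0 0 0 0;0 0 0 0 0 0",
  "grip": -1
}}

```text
time_s: 17.78
tool_pos: [649.3, 70.5, 179.0]
orientation: [0.0, 1.0, -0.004, 0.0]
force: [-0.4, -0.3, 0.1]
finger_gap: 0.824
```

Request:
{"fn": "play_rows", "kwargs": {
  "steps": "0 0 1 0 0 0;0 0 2 0 0 0;0 0 3 0 0 0;0 0 4 0 0 0;0 0 4 0 0 0"
}}

```text
time_s: 18.2
tool_pos: [648.8, 70.5, 320.8]
orientation: [0.0, 1.0, -0.004, -0.001]
force: [-0.4, 0.0, -0.1]
finger_gap: 0.997
```

Request:
{"fn": "play_rows", "kwargs": {
  "steps": "0 0 1 0 0 0;0 0 0.5 0 0 0;0 0 0 0 0 0"
}}

```text
time_s: 18.45
tool_pos: [649.0, 70.6, 335.1]
orientation: [0.0, 1.0, -0.004, 0.001]
force: [0.4, -0.0, -0.2]
finger_gap: 1.0
```

```bash
cat > rackm.py <<'E'
from h import *
import sys
s=arm.state(); c=cam("wrist"); save(c,sys.argv[1]); W=cloud(c);x,y,z=W[...,0],W[...,1],W[...,2]
print("T",s["tool_pos"],s["time_s"])
B=(x>550)&(x<750)&(y>-80)&(y<220)
m=B&(z>137)&(z<148)
for k in comps(m,50): print("plate",k.sum(),cv2.minAreaRect(W[k][:,:2].astype(np.float32)))
m=B&(z>56)&(z<64)&(abs(y-70)<25); print("tab z",np.median(z[m]),m.sum(),"far",np.median(z[m&(x>700)]),"near",np.median(z[m&(x<600)]), W[m].min(0),W[m].max(0))
for lo,hi,a,b in((680,705,86,112),(595,620,72,98)):
    m=(x>lo)&(x<hi)&B&(z>a)&(z<b); q=W[m][:,:2].astype(np.float32); l=cv2.fitLine(q,cv2.DIST_HUBER,0,.01,.01).ravel()
    print("rail",m.sum(),q.min(0),q.max(0),np.median(q[:,0]),"dir",np.degrees(np.arctan(-l[0]/l[1])), [np.percentile(z[m&(abs(y-70.5-k)<20)],95).round(1) for k in (-72,-20,20,72)])
E
python3 rackm.py w11.png
```

```text
T [649.04564938  70.56500436 335.10216852] 18.45
plate 1429 ((649.2991943359375, 69.2172622680664), (11.652730941772461, 69.24474334716797), 89.83680725097656)
tab z 61.01516584938899 4456 far 61.046295348289576 near 60.9646899217081 [565.22382526  45.09228354  56.01497592] [732.5428205   94.6662254   63.98799264]
rail 2804 [681.94867  -54.535633] [695.512   191.69547] 691.00806 dir -0.4495332 [np.float64(104.2), np.float64(104.2), np.float64(103.7), np.float64(103.9)]
rail 2888 [602.341   -53.71969] [612.83484 192.10818] 609.1893 dir -0.45153445 [np.float64(90.3), np.float64(89.6), np.float64(89.7), np.float64(90.0)]
```

View pics/w11.png

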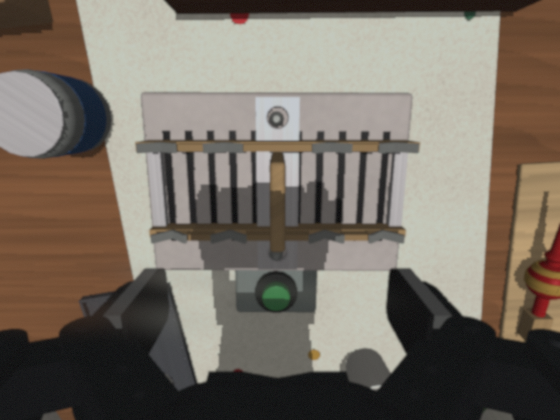

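The rack is seated flat: both tabs read z≈61, yaw −0.45°, and the pegs show in both holes. Next, the board.

Request:
{"fn": "play_rows", "kwargs": {
  "steps": "-0.4 -4.1 0 0 0 0;-0.4 -4.1 0 0 0 0;-0.4 -4.1 0 0 0 0;-0.4 -4.1 0 0 0 0;-0.4 -4.1 0 0 0 0"
}}

```text
time_s: 18.92
tool_pos: [628.4, -136.1, 331.8]
orientation: [-0.0, 1.0, -0.004, -0.002]
force: [1.2, 0.5, -0.4]
finger_gap: 1.001
```

Request:
{"fn": "play_rows", "kwargs": {
  "steps": "-0.4 -4.1 0 0 0 0;-0.4 -4.1 0 0 0 0;-0.4 -4.1 0 0 0 0;-0.4 -4.1 0 0 0 0;-0.4 -4.1 0 0 0 0"
}}

```text
time_s: 19.33
tool_pos: [608.4, -341.3, 331.6]
orientation: [-0.001, 1.0, -0.004, -0.001]
force: [0.3, 1.1, 0.2]
finger_gap: 1.002
```

Request:
{"fn": "play_rows", "kwargs": {
  "steps": "0 0 0 0 0 0;0 0 0 0 0 0"
}}

```text
time_s: 19.5
tool_pos: [608.2, -341.6, 331.0]
orientation: [-0.001, 1.0, -0.005, -0.002]
force: [0.4, 0.0, -0.4]
finger_gap: 0.997
```

```bash
cat > top.py <<'E'
from h import *
import sys
s=arm.state(); c=cam("wrist"); save(c,sys.argv[1]); W=cloud(c);x,y,z=W[...,0],W[...,1],W[...,2];h=hsv(c)
T=s["tool_pos"];print("T",T.round(1),s["time_s"],"yaw",np.degrees(2*np.arctan2(s["orientation"][2],s["orientation"][1])),s["joint_positions"].round(2))
B=(x>400)&(x<700)&(y>-500)&(y<-180)&(z>12)&(z<60)
for k in comps(B,80):
    q=W[k]; xy=q[:,:2].astype(np.float32)
    l=cv2.fitLine(xy,cv2.DIST_HUBER,0,.01,.01).ravel(); l=l if l[0]>0 else np.r_[-l[:2],l[2:]]
    # ball: points above z 42
    b=q[q[:,2]>40]; bc=b[:,:2].mean(0)
    dirn=l[:2]; t=(xy-bc)@dirn
    hk=h[k]; wood=(hk[:,1]<175)&(t<-40)&(q[:,2]>24)
    sp=(t>60)
    bl=xy[(t<-46)]
    print(k.sum(),"ball",bc.round(1),"yaw line",np.degrees(np.arctan2(l[1],l[0])).round(1),"t",t.min().round(),t.max().round(),
     "block rect",[np.round(v,1) for v in cv2.minAreaRect(bl)] if len(bl)>10 else None, "top med z",np.median(q[t<-46][:,2]).round(1) if len(bl) else 0)
    if sp.any() and len(bl):
        v=xy[sp].mean(0)-xy[t<-46].mean(0); print("   yaw spire-block",np.degrees(np.arctan2(v[1],v[0])).round(2))
E
python3 top.py w12.png
```

```text
T [ 608.2 -341.6  331. ] 19.5 yaw -0.6284561792223254 [-0.61  0.58  1.32 -0.    1.24  0.98]
3083 ball [ 588.9 -308.7] yaw line -0.8 t -106.0 76.0 block rect [array([ 512.6, -306.9]), array([22.1, 60.3]), np.float64(89.0)] top med z 32.6
   yaw spire-block -0.91
2975 ball [ 582.4 -456.2] yaw line 1.5 t -106.0 75.0 block rect [array([ 506.6, -462.5]), array([59.7, 21.8]), np.float64(3.1)] top med z 32.1
   yaw spire-block 2.2
3103 ball [ 561.1 -234.5] yaw line 2.2 t -107.0 75.0 block rect [array([ 484.6, -235. ]), array([60.2, 22.6]), np.float64(0.8)] top med z 32.0
   yaw spire-block 1.89
```

View pics/w12.png

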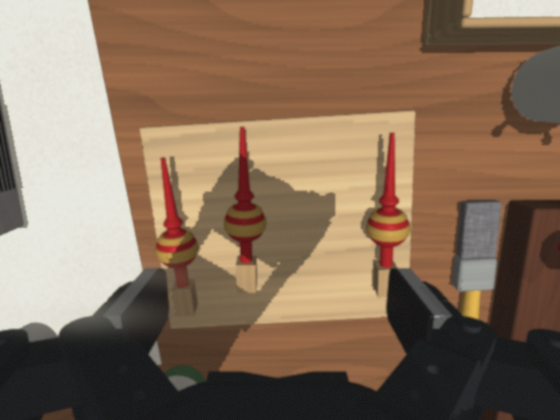

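```bash
cat >> top.py <<'E'
    o=bc+0*dirn; mk=(t<-72); r=cv2.minAreaRect(xy[mk]); w=xy[mk]
    m2=(t<-60)|(t>20); l2=cv2.fitLine(xy[m2],cv2.DIST_L2,0,.01,.01).ravel()
    a=np.arctan(l2[1]/l2[0]); d=np.array([np.cos(a),np.sin(a)]); tt=(xy-bc)@d; nn=(xy-bc)@np.array([-d[1],d[0]])
    e=tt.max()-99-63.4; e2=tt.min()+18.5; bm=(tt<tt.min()+34)
    lat=(np.percentile(nn[bm],2)+np.percentile(nn[bm],98))/2
    print("   BLOCK",(bc+d*(e+e2)/2+lat*np.array([-d[1],d[0]])).round(1),"e",e.round(1),e2.round(1),"yaw",np.degrees(a).round(2),"w",np.ptp(nn[bm]).round(1),"rect",r)
E
python3 top.py w12b.png
```

```text
T [ 608.6 -340.   331.6] 19.55 yaw -0.5330623140647288 [-0.6   0.58  1.33  0.    1.24  0.98]
3073 ball [ 588.6 -308.8] yaw line -0.8 t -106.0 76.0 block rect [array([ 512.8, -306.9]), array([22.2, 59.4]), np.float64(89.7)] top med z 32.6
   yaw spire-block -0.86
   BLOCK [ 501.7 -306.9] e -86.7 -87.1 yaw -0.85 w 22.2 rect ((499.7603454589844, -306.796875), (22.21835708618164, 33.32011032104492), 89.7675552368164)
2921 ball [ 582.3 -456.1] yaw line 1.3 t -107.0 75.0 block rect [array([ 506. , -462.6]), array([60.8, 22. ]), np.float64(2.5)] top med z 31.9
   yaw spire-block 1.98
   BLOCK [ 494.4 -456.8] e -87.3 -88.5 yaw 1.36 w 10.2 rect ((492.7392578125, -456.96527099609375), (34.897010803222656, 10.41515827178955), 0.7205576300621033)
3095 ball [ 561.2 -234.5] yaw line 2.2 t -107.0 75.0 block rect [array([ 484.6, -234.8]), array([60.7, 22.1]), np.float64(2.0)] top med z 32.1
   yaw spire-block 1.88
   BLOCK [ 473.4 -235.3] e -87.1 -88.4 yaw 1.86 w 22.1 rect ((471.6007080078125, -235.31834411621094), (34.78845977783203, 22.064653396606445), 2.144852876663208)
```

Request:
{"fn": "play_rows", "kwargs": {
  "steps": "-2.8 2.12 -1.5 0 0 0.01;-2.8 2.12 -2 0 0 0.01;-2.8 2.12 -2 0 0 0.01;-2.8 2.12 -2 0 0 0.012;-2.7 2.1 -1.5 0 0 0",
  "grip": -0.18
}}

```text
time_s: 20.02
tool_pos: [468.3, -230.7, 242.5]
orientation: [-0.0, 1.0, 0.019, -0.001]
force: [0.9, 0.5, -0.3]
finger_gap: 0.59
```

Request:
{"fn": "play_rows", "kwargs": {
  "steps": "0 0 0 0 0 0;0 0 0 0 0 0;0 0 0 0 0 0"
}}

```text
time_s: 20.27
tool_pos: [471.1, -233.2, 244.4]
orientation: [0.0, 1.0, 0.018, 0.001]
force: [-0.8, -0.7, 0.6]
finger_gap: 0.588
```

```bash
python3 top.py w13.png; python3 -c "
from h import *
c=cam('side');save(c,'s13.png')"
```

```text
T [ 471.1 -233.2  244.4] 20.2667 yaw 2.0508791212490416 [-0.59  0.42  1.87 -0.    0.85  0.95]
6089 ball [ 553.  -232.7] yaw line 1.3 t -98.0 60.0 block rect [array([ 480.8, -234.6]), array([52.3, 21.9]), np.float64(1.9)] top med z 32.8
   yaw spire-block 3.0
   BLOCK [ 461.9 -234.9] e -102.3 -79.9 yaw 1.36 w 21.5 rect ((467.76495361328125, -234.90518188476562), (26.27264404296875, 21.42970085144043), 1.0963561534881592)
6323 ball [ 573.  -305.9] yaw line -0.9 t -90.0 43.0 block rect [array([ 504.8, -306.2]), array([22.3, 44.1]), np.float64(89.3)] top med z 32.7
   BLOCK [ 477.4 -305.4] e -119.5 -71.7 yaw -1.24 w 22.4 rect ((491.8631591796875, -306.04083251953125), (22.282390594482422, 18.165199279785156), 89.53746795654297)
467 ball [nan nan] yaw line 12.7 t nan nan block rect None top med z 0top.py:10: RuntimeWarning: Mean of empty slice.
  b=q[q[:,2]>40]; bc=b[:,:2].mean(0)
  ret = um.true_divide(
Traceback (most recent call last):
  File "top.py", line 20, in <module>
    m2=(t<-60)|(t>20); l2=cv2.fitLine(xy[m2],cv2.DIST_L2,0,.01,.01).ravel()
                          ~~~~~~~~~~~^^^^^^^^^^^^^^^^^^^^^^^^^^^^^^
cv2.error: OpenCV(4.12.0) /io/opencv/modules/imgproc/src/linefit.cpp:50: error: (-215:Assertion failed) count > 0 in function 'fitLine2D_wods'
```

View pics/w13.png

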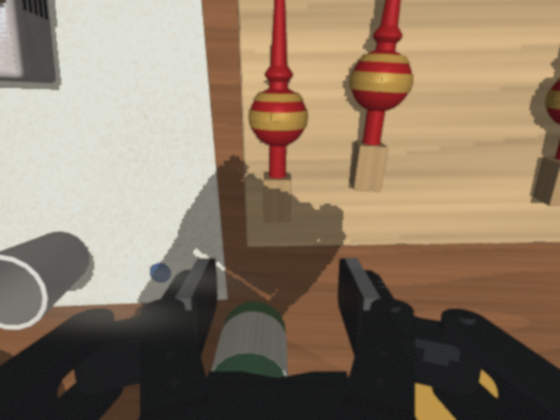

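View pics/s13.png

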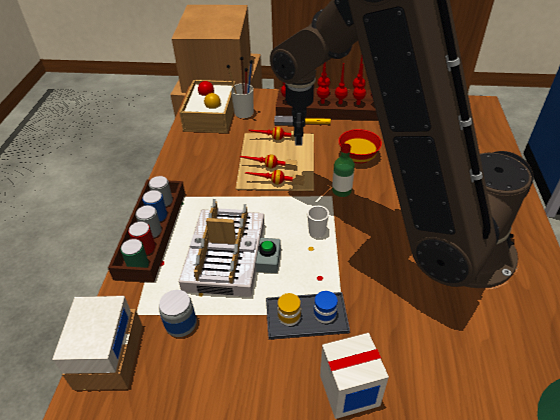

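The topper is aligned, with its block at (277,197) between the jaws. The bottle is clear, behind the gripper. Descending.

Request:
{"fn": "play_rows", "kwargs": {
  "steps": "-0.15 0 -3.5 0 0 0;0 0 -3.5 0 0 0;0 0 -3.5 0 0 0;0 0 -3 0 0 0;0 0 -1.5 0 0 0"
}}

```text
time_s: 20.78
tool_pos: [468.7, -233.6, 90.7]
orientation: [-0.001, 1.0, 0.017, -0.001]
force: [-0.7, -0.6, -0.5]
finger_gap: 0.594
```

Request:
{"fn": "play_rows", "kwargs": {
  "steps": "0 0 -0.8 0 0 0;0 0 0 0 0 0"
}}

```text
time_s: 20.95
tool_pos: [468.9, -233.8, 84.5]
orientation: [-0.0, 1.0, 0.017, -0.001]
force: [0.5, -0.4, -0.0]
finger_gap: 0.59
```

```bash
python3 -c "
from h import *
print(arm.state()['tool_pos'])
c=cam('wrist');save(c,'w14.png');c=cam('side');cv2.imwrite('pics/s14.png',cv2.resize(c['pixels'][80:230,200:400,::-1],None,fx=4,fy=4,interpolation=cv2.INTER_CUBIC))"
```

```text
[ 468.90630549 -233.81581037   84.45678868]
```

View pics/w14.png

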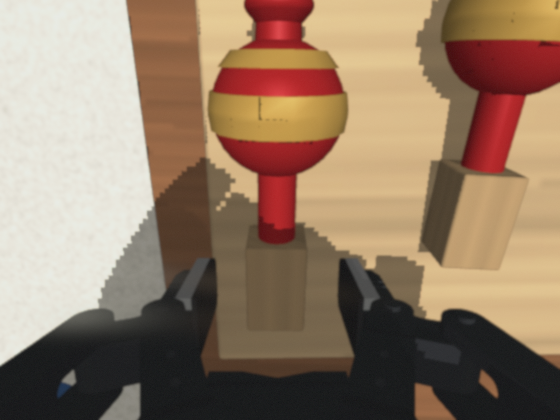

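View pics/s14.png

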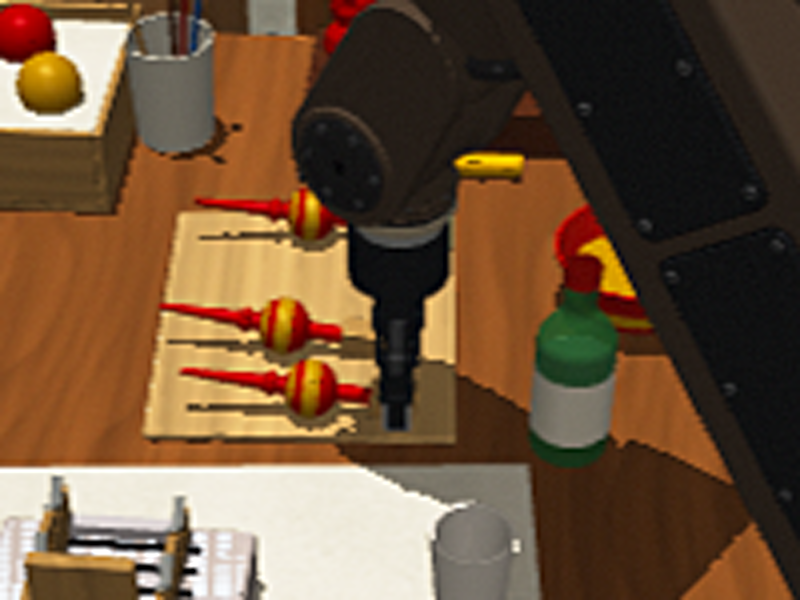

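The block sits centred between the pads (wrist (276,280)), and the bottle is well clear.

Request:
{"fn": "play_rows", "kwargs": {
  "steps": "0 0 0 0 0 0;0 0 0 0 0 0;0 0 0 0 0 0;0 0 0 0 0 0;0 0 0 0 0 0",
  "grip": 1,
  "newtons": 45
}}

```text
time_s: 21.47
tool_pos: [469.1, -233.9, 87.0]
orientation: [0.001, 1.0, 0.017, 0.001]
force: [-0.6, -0.2, 6.4]
finger_gap: 0.246
```

Request:
{"fn": "play_rows", "kwargs": {
  "steps": "0 0 0 0 0 0;0 0 0 0 0 0"
}}

```text
time_s: 21.63
tool_pos: [469.1, -233.9, 87.0]
orientation: [0.001, 1.0, 0.017, 0.001]
force: [-0.2, 1.6, 7.4]
finger_gap: 0.242
```

Request:
{"fn": "play_rows", "kwargs": {
  "steps": "0 0 1 0 0 0;0 0 2 0 0 0;0 0 3.5 0 0 0;0 0 4 0 0 0;0 0 3.5 0 0 0"
}}

```text
time_s: 22.05
tool_pos: [468.3, -233.4, 228.7]
orientation: [0.0, 1.0, 0.017, 0.0]
force: [0.9, -0.2, -1.5]
finger_gap: 0.243
```

```bash
python3 -c "
from h import *
print(arm.state()['tool_pos'])
c=cam('wrist');save(c,'w15.png')"
```

```text
[ 468.3160896  -233.42412034  228.7237598 ]
```

View pics/w15.png

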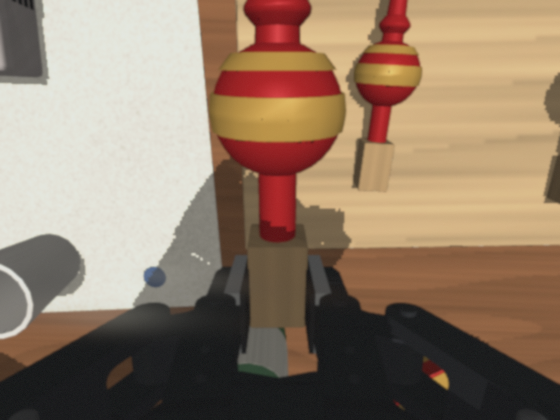

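Topper 1 is held straight; moving to slot 4.

Request:
{"fn": "play_rows", "kwargs": {
  "steps": "0.9 3.6 1 0 0 -0.01;0.96 3.7 1 0 0 -0.01;0.96 3.7 0.5 0 0 -0.01;0.96 3.7 0 0 0 -0.01;0.96 3.7 0 0 0 -0.003"
}}

```text
time_s: 22.52
tool_pos: [516.0, -47.9, 252.0]
orientation: [0.0, 1.0, -0.005, 0.001]
force: [1.1, -1.5, -0.5]
finger_gap: 0.246
```

Request:
{"fn": "play_rows", "kwargs": {
  "steps": "0.96 3.7 0 0 0 0;0.96 3.7 0 0 0 0;0.96 3.7 0 0 0 0;0.96 3.7 0 0 0 0;0.96 3.7 0 0 0 0"
}}

```text
time_s: 22.93
tool_pos: [563.9, 137.3, 251.6]
orientation: [0.0, 1.0, -0.004, 0.0]
force: [0.7, -0.3, -1.1]
finger_gap: 0.247
```

Request:
{"fn": "play_rows", "kwargs": {
  "steps": "0.96 3.5 0 0 0 0;0 0 0 0 0 0;0 0 0 0 0 0;0 0 0 0 0 0"
}}

```text
time_s: 23.27
tool_pos: [573.2, 170.2, 251.1]
orientation: [0.0, 1.0, -0.004, -0.0]
force: [-0.0, 0.2, -1.5]
finger_gap: 0.243
```

```bash
cat > held.py <<'E'
from h import *
import sys
s=arm.state();T=s["tool_pos"];yaw=2*np.arctan2(s["orientation"][2],s["orientation"][1])
c=cam("wrist");save(c,sys.argv[1]);W=cloud(c);z=W[...,2]
u=np.array([np.cos(yaw),np.sin(yaw)]);n=np.array([-u[1],u[0]])
p=(W[...,:2]-T[:2])@np.stack([u,n],1); zr=z-T[2]
print("T",T.round(1),"yaw",np.degrees(yaw).round(2),s["time_s"],s["force"].round(1))
h=hsv(c)
red=((h[...,0]<30)|(h[...,0]>170))&(h[...,1]>140)
m=(abs(p[...,1])<26)&(p[...,0]>35)&(p[...,0]<100)&(zr>-70)&(zr<-20)&red
P=np.c_[p[m],zr[m]]
# sphere fit with least squares on ball points
from scipy.optimize import least_squares
g=np.array([68,0,-57.])
k=np.abs(np.linalg.norm(P-g,axis=1)-22)<6
for _ in range(3):
    r=least_squares(lambda q:np.linalg.norm(P[k]-q,axis=1)-22,g,loss="huber"); g=r.x; k=np.abs(np.linalg.norm(P-g,axis=1)-22)<2.5
print("ball in tool frame (x ahead,y left,z)",g.round(1),k.sum(),"world",(T[:2]+g[0]*u+g[1]*n).round(1),(T[2]+g[2]).round(1))
m=(abs(p[...,1])<30)&(p[...,0]>95)&(p[...,0]<170)&(zr>-70)&(zr<-20)&red
if m.sum()>10:
    q=p[m].astype(np.float32);l=cv2.fitLine(q,cv2.DIST_L2,0,.01,.01).ravel();print("spire yaw rel",np.degrees(np.arctan(l[1]/l[0])).round(2),q.mean(0).round(1))
E
python3 held.py w16.png
```

```text
T [573.2 170.2 251.1] yaw -0.46 23.2667 [-0.   0.2 -1.5]
ball in tool frame (x ahead,y left,z) [ 67.9  -1.1 -56. ] 14572 world [641.1 168.5] 195.1
spire yaw rel 89.65 [96.2 -0.9]
```

View pics/w16.png

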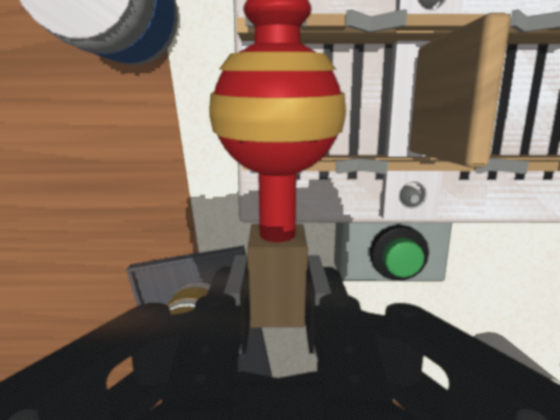

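Ball is held at 67.9 mm ahead, as expected. Lowering into slot 4.

Request:
{"fn": "play_rows", "kwargs": {
  "steps": "0.07 0.08 -2.5 0 0 0;0 0 -2.5 0 0 0;0 0 -2 0 0 0;0 0 -1.2 0 0 0;0 0 0 0 0 0"
}}

```text
time_s: 23.73
tool_pos: [573.6, 169.9, 166.9]
orientation: [0.0, 1.0, -0.005, -0.002]
force: [-0.7, 0.4, -1.1]
finger_gap: 0.246
```

```bash
python3 held.py w17.png;  python3 -c "
from h import *
c=cam('side');cv2.imwrite('pics/s17.png',cv2.resize(c['pixels'][150:320,150:350,::-1],None,fx=3.5,fy=3.5,interpolation=cv2.INTER_CUBIC))"
```

```text
T [573.6 169.9 166.9] yaw -0.59 23.7333 [-0.7  0.4 -1.1]
ball in tool frame (x ahead,y left,z) [ 67.7  -1.1 -56.2] 14611 world [641.3 168.1] 110.7
spire yaw rel -89.88 [96.2 -1.2]
```

View pics/s17.png

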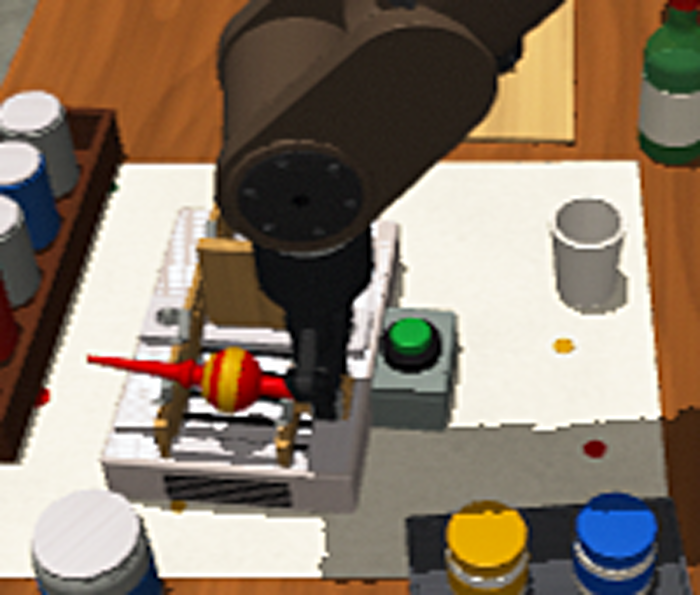

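View pics/w17.png

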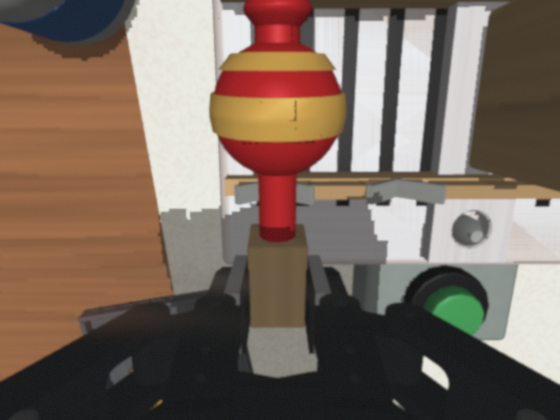

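Neck (278,205) is over the notch plate (236–314). Lowering the last 20 mm.

Request:
{"fn": "play_rows", "kwargs": {
  "steps": "0.03 0.08 -0.7 0 0 0;0 0 -0.6 0 0 0;0 0 -0.3 0 0 0;0 0 -0.2 0 0 0;0 0 0 0 0 0"
}}

```text
time_s: 24.25
tool_pos: [574.5, 172.0, 150.5]
orientation: [0.0, 1.0, -0.004, -0.0]
force: [0.8, 0.4, -0.6]
finger_gap: 0.242
```

Request:
{"fn": "play_rows", "kwargs": {
  "steps": "0 0 -0.15 0 0 0;0 0 0 0 0 0"
}}

```text
time_s: 24.42
tool_pos: [574.6, 172.0, 149.3]
orientation: [0.0, 1.0, -0.004, -0.0]
force: [-0.4, -0.4, -1.1]
finger_gap: 0.244
```

Request:
{"fn": "play_rows", "kwargs": {
  "steps": "0 -0.06 -0.15 0 0 0;0 0 0 0 0 0"
}}

```text
time_s: 24.58
tool_pos: [574.8, 171.3, 147.9]
orientation: [0.0, 1.0, -0.004, 0.0]
force: [0.3, -0.5, 0.6]
finger_gap: 0.244
```

Request:
{"fn": "play_rows", "kwargs": {
  "steps": "0 0 -0.12 0 0 0;0 0 0 0 0 0"
}}

```text
time_s: 24.75
tool_pos: [574.8, 171.3, 147.1]
orientation: [0.0, 1.0, -0.004, 0.0]
force: [-1.9, -1.3, 5.6]
finger_gap: 0.245
```

```bash
python3 held.py w18.png;  python3 -c "
from h import *
c=cam('side');cv2.imwrite('pics/s18.png',cv2.resize(c['pixels'][150:320,150:350,::-1],None,fx=3.5,fy=3.5,interpolation=cv2.INTER_CUBIC))"
```

```text
T [574.8 171.3 147.1] yaw -0.5 24.75 [-1.9 -1.3  5.6]
ball in tool frame (x ahead,y left,z) [ 67.9  -1.1 -55.3] 14688 world [642.7 169.6] 91.8
spire yaw rel -89.62 [96.2 -1.3]
```

View pics/s18.png

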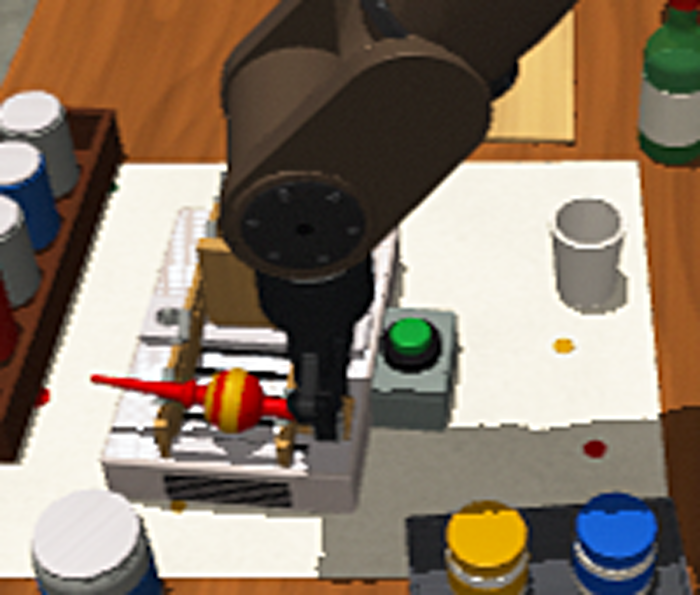

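View pics/w18.png

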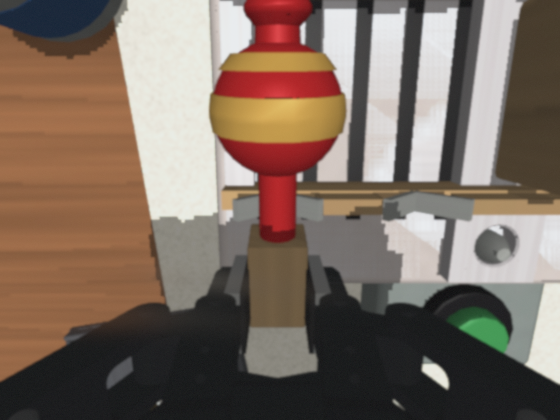

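Seated: ball at the expected height, 5.6 N contact. Opening.

Request:
{"fn": "play_rows", "kwargs": {
  "steps": "0 0 0 0 0 0;0 0 0 0 0 0;0 0 0 0 0 0;0 0 0 0 0 0",
  "grip": 0.1
}}

```text
time_s: 25.18
tool_pos: [574.6, 171.4, 146.5]
orientation: [0.0, 1.0, -0.004, -0.0]
force: [-0.3, 0.2, -0.4]
finger_gap: 0.449
```

Request:
{"fn": "play_rows", "kwargs": {
  "steps": "0 0 1 0 0 0;0 0 2 0 0 0;0 0 3 0 0 0;0 0 3.5 0 0 0;0 0 3.5 0 0 0"
}}

```text
time_s: 25.6
tool_pos: [574.3, 171.3, 278.5]
orientation: [0.0, 1.0, -0.004, -0.0]
force: [-0.1, 0.2, -0.2]
finger_gap: 0.448
```

```bash
python3 held.py w19.png;  python3 -c "
from h import *
c=cam('side');cv2.imwrite('pics/s19.png',cv2.resize(c['pixels'][150:320,150:350,::-1],None,fx=3.5,fy=3.5,interpolation=cv2.INTER_CUBIC))"
```

```text
T [574.3 171.3 278.5] yaw -0.5 25.6 [-0.1  0.2 -0.2]
ball in tool frame (x ahead,y left,z) [ 68.   0. -57.] 0 world [642.3 170.7] 221.5
```

View pics/w19.png

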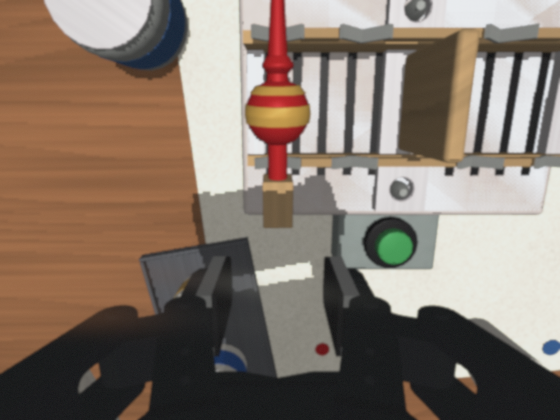

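View pics/s19.png

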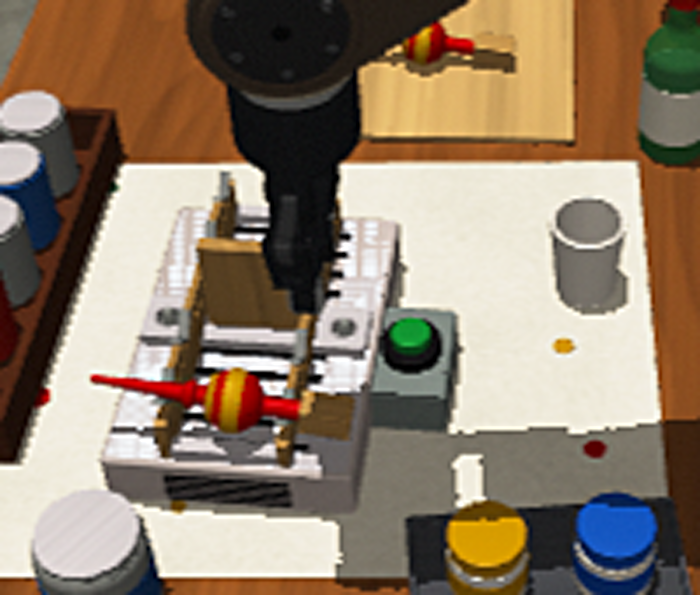

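Topper 1 rests in slot 4 (side zoom (235,400), neck and spire in the rails). Next topper.

Request:
{"fn": "play_rows", "kwargs": {
  "steps": "-0.6 -4 0 0 0 0;-0.6 -4 0 0 0 0;-0.6 -4 0 0 0 0;-0.6 -4 0 0 0 0;-0.6 -4 0 0 0 0",
  "grip": -0.18
}}

```text
time_s: 26.12
tool_pos: [543.9, -30.2, 276.9]
orientation: [0.0, 1.0, -0.004, 0.0]
force: [0.8, -0.8, 0.2]
finger_gap: 0.592
```

Request:
{"fn": "play_rows", "kwargs": {
  "steps": "-0.6 -4 0 0 0 0;-0.6 -4 0 0 0 0;-0.6 -4 0 0 0 0;-0.6 -4 0 0 0 0;-0.6 -4 0 0 0 0"
}}

```text
time_s: 26.53
tool_pos: [513.8, -230.5, 276.8]
orientation: [0.0, 1.0, -0.004, -0.0]
force: [1.1, -0.0, 0.3]
finger_gap: 0.589
```

Request:
{"fn": "play_rows", "kwargs": {
  "steps": "-0.8 -3.9 -1 0 0 -0.006;-0.6 -3.8 -2 0 0 0;0 0 0 0 0 0;0 0 0 0 0 0;0 0 0 0 0 0"
}}

```text
time_s: 26.95
tool_pos: [500.8, -303.9, 247.5]
orientation: [-0.0, 1.0, -0.008, -0.0]
force: [-0.1, -0.2, 0.1]
finger_gap: 0.592
```

```bash
cat > blk.py <<'E'
from h import *
import sys
# block on board nearest below the tool: wood-coloured top points z 26..38
s=arm.state();T=s["tool_pos"];yaw=2*np.arctan2(s["orientation"][2],s["orientation"][1])
c=cam("wrist");save(c,sys.argv[1]);W=cloud(c);x,y,z=W[...,0],W[...,1],W[...,2];h=hsv(c)
u=np.array([np.cos(yaw),np.sin(yaw)]);n=np.array([-u[1],u[0]]);p=(W[...,:2]-T[:2])@np.stack([u,n],1)
print("T",T.round(1),"yaw",np.degrees(yaw).round(2),s["time_s"])
m=(abs(p[...,1])<40)&(abs(p[...,0])<60)&(z>25)&(z<39)&(h[...,1]<180)
k=max(comps(m,50),key=lambda k:k.sum()); q=p[k].astype(np.float32); print("block rel",cv2.minAreaRect(q),"ext",q.min(0),q.max(0))
m=(abs(p[...,1])<60)&(p[...,0]>0)&(p[...,0]<200)&(z>15)&(z<60)&((h[...,0]<12)|(h[...,0]>170))&(h[...,1]>170)
k=max(comps(m,50),key=lambda k:k.sum()); q=p[k].astype(np.float32); l=cv2.fitLine(q,cv2.DIST_L2,0,.01,.01).ravel(); print("red yaw rel",np.degrees(np.arctan(l[1]/l[0])),"neck start x",q[:,0].min())
from scipy.optimize import least_squares
P=np.c_[p[k],z[k]]; g=np.array([68+0.,np.median(P[:,1]),30.]); kk=np.abs(np.linalg.norm(P-g,axis=1)-22)<9
for _ in range(4):
    g=least_squares(lambda a:np.linalg.norm(P[kk]-a,axis=1)-22,g,loss="huber").x; kk=np.abs(np.linalg.norm(P-g,axis=1)-22)<2
print("ball rel",g.round(1),kk.sum())
E
python3 blk.py w20.png
```

```text
T [ 500.8 -303.9  247.5] yaw -0.87 26.95
block rel ((19.896778106689453, -4.933612823486328), (25.656612396240234, 76.99457550048828), 83.01312255859375) ext [-17.623413 -22.259052] [56.627975  8.422422]
red yaw rel -0.08888733 neck start x 80.40684
ball rel [96.7 -3.8 21.5] 565
```

View pics/w20.png

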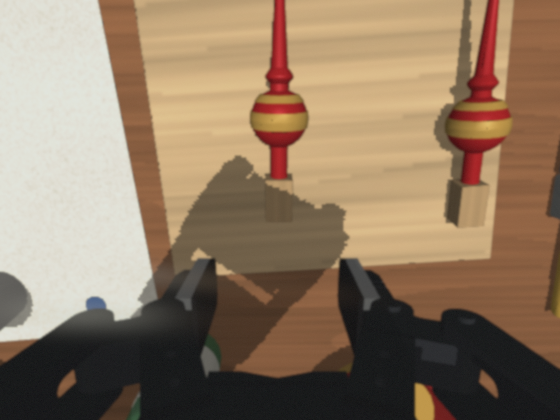

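Block at (279,200), within 2 mm of the plan. Descending, slightly corrected.

Request:
{"fn": "play_rows", "kwargs": {
  "steps": "-0.33 -0.16 -3.5 0 0 0;0 0 -3.5 0 0 0;0 0 -3.5 0 0 0;0 0 -3 0 0 0;0 0 -1.8 0 0 0"
}}

```text
time_s: 27.42
tool_pos: [497.6, -303.9, 92.4]
orientation: [-0.001, 1.0, -0.006, -0.001]
force: [-0.1, -0.3, 0.3]
finger_gap: 0.589
```

Request:
{"fn": "play_rows", "kwargs": {
  "steps": "0 0 -0.7 0 0 0;0 0 0 0 0 0;0 0 0 0 0 0"
}}

```text
time_s: 27.67
tool_pos: [498.3, -305.3, 88.5]
orientation: [0.0, 1.0, -0.007, 0.0]
force: [0.5, -0.0, 0.6]
finger_gap: 0.592
```

```bash
python3 -c "
from h import *
print(arm.state()['tool_pos'])
c=cam('wrist');save(c,'w21.png')"
```

```text
[ 498.27115735 -305.33659425   88.52373016]
```

View pics/w21.png

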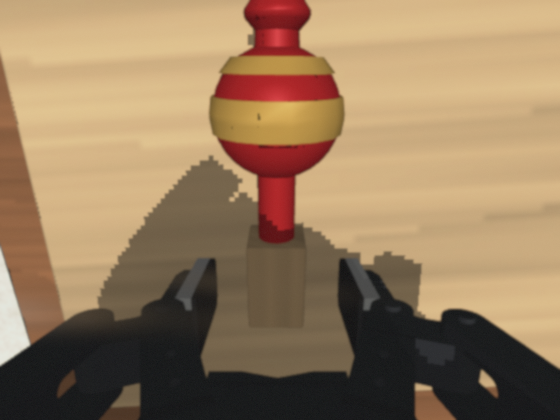

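Request:
{"fn": "play_rows", "kwargs": {
  "steps": "0 0 -0.3 0 0 0;0 0 0 0 0 0"
}}

```text
time_s: 27.88
tool_pos: [497.9, -305.8, 85.4]
orientation: [0.001, 1.0, -0.007, 0.001]
force: [0.1, -0.1, -0.2]
finger_gap: 0.59
```

Request:
{"fn": "play_rows", "kwargs": {
  "steps": "0 0 0 0 0 0;0 0 0 0 0 0;0 0 0 0 0 0;0 0 0 0 0 0;0 0 0 0 0 0",
  "grip": 1
}}

```text
time_s: 28.3
tool_pos: [497.7, -305.9, 84.9]
orientation: [0.0, 1.0, -0.007, 0.0]
force: [-0.5, 0.6, 5.7]
finger_gap: 0.25
```

Request:
{"fn": "play_rows", "kwargs": {
  "steps": "0 0 0 0 0 0;0 0 0 0 0 0"
}}

```text
time_s: 28.47
tool_pos: [497.7, -305.9, 84.9]
orientation: [0.0, 1.0, -0.007, 0.0]
force: [-1.2, -0.0, 6.1]
finger_gap: 0.245
```

Request:
{"fn": "play_rows", "kwargs": {
  "steps": "0 0 1 0 0 0;0 0 2 0 0 0;0 0 3.5 0 0 0;0 0 4 0 0 0;0 0 4 0 0 0"
}}

```text
time_s: 28.88
tool_pos: [497.1, -305.4, 231.2]
orientation: [-0.0, 1.0, -0.007, -0.001]
force: [0.1, 0.9, -0.3]
finger_gap: 0.246
```

```bash
python3 held.py w22.png
```

```text
T [ 497.1 -305.4  231.2] yaw -0.85 28.8833 [ 0.1  0.9 -0.3]
ball in tool frame (x ahead,y left,z) [ 67.7  -0.6 -53.8] 15272 world [ 564.8 -307.1] 177.4
spire yaw rel 89.74 [96.  -0.3]
```

View pics/w22.png

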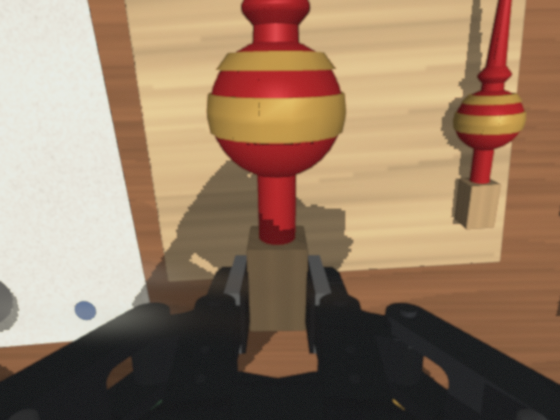

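Request:
{"fn": "play_rows", "kwargs": {
  "steps": "0.8 3.6 1 0 0 0.007;0.85 3.7 1 0 0 0;0.85 3.7 0 0 0 0;0.85 3.7 0 0 0 0;0.85 3.7 0 0 0 0"
}}

```text
time_s: 29.35
tool_pos: [539.5, -120.1, 250.0]
orientation: [0.0, 1.0, -0.004, 0.0]
force: [1.4, 0.1, -0.1]
finger_gap: 0.243
```

Request:
{"fn": "play_rows", "kwargs": {
  "steps": "0.85 3.7 0 0 0 0;0.85 3.7 0 0 0 0;0.85 3.7 0 0 0 0;0.85 3.6 0 0 0 0;0 0 0 0 0 0"
}}

```text
time_s: 29.77
tool_pos: [574.1, 30.4, 249.8]
orientation: [-0.0, 1.0, -0.002, 0.0]
force: [-0.3, -0.2, -0.8]
finger_gap: 0.247
```

Request:
{"fn": "play_rows", "kwargs": {
  "steps": "0 0 0 0 0 0;0 0 0 0 0 0;0 0 0 0 0 0"
}}

```text
time_s: 30.02
tool_pos: [573.4, 24.3, 249.5]
orientation: [0.0, 1.0, -0.004, -0.0]
force: [0.5, -0.8, -0.5]
finger_gap: 0.243
```

```bash
python3 held.py w23.png
```

```text
T [573.4  24.3 249.5] yaw -0.5 30.0167 [ 0.5 -0.8 -0.5]
ball in tool frame (x ahead,y left,z) [ 67.7  -0.7 -53.8] 15390 world [641.1  23. ] 195.7
spire yaw rel -89.84 [96.  -0.3]
```

View pics/w23.png

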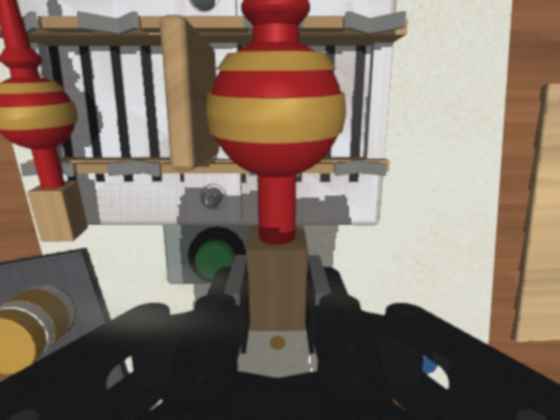

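Topper over slot 2, right of the handle plate. Small correction and down.

Request:
{"fn": "play_rows", "kwargs": {
  "steps": "0 0.16 -2.5 0 0 0;0 0 -2.5 0 0 0;0 0 -2 0 0 0;0 0 -1.2 0 0 0;0 0 0 0 0 0"
}}

```text
time_s: 30.48
tool_pos: [572.7, 25.7, 165.1]
orientation: [-0.0, 1.0, -0.005, -0.002]
force: [0.1, 0.2, -0.6]
finger_gap: 0.247
```

Request:
{"fn": "play_rows", "kwargs": {
  "steps": "0 0 0 0 0 0;0 0 0 0 0 0"
}}

```text
time_s: 30.65
tool_pos: [573.9, 26.2, 168.3]
orientation: [0.0, 1.0, -0.004, 0.001]
force: [0.8, 0.5, -0.8]
finger_gap: 0.249
```

```bash
python3 held.py w24.png
```

```text
T [573.9  26.2 168.3] yaw -0.5 30.65 [ 0.8  0.5 -0.8]
ball in tool frame (x ahead,y left,z) [ 67.8  -0.7 -53.7] 15071 world [641.7  24.9] 114.6
spire yaw rel 89.96 [96.1 -0.5]
```

View pics/w24.png

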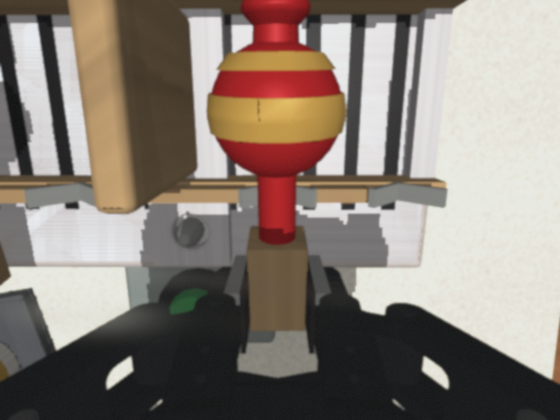

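Neck centred over notch (239–315). Final lowering.

Request:
{"fn": "play_rows", "kwargs": {
  "steps": "-0.05 0 -0.8 0 0 0;0 0 -0.7 0 0 0;0 0 -0.4 0 0 0;0 0 -0.2 0 0 0;0 0 0 0 0 0"
}}

```text
time_s: 31.12
tool_pos: [573.0, 26.7, 146.0]
orientation: [0.0, 1.0, -0.004, -0.0]
force: [-1.9, -2.0, 0.8]
finger_gap: 0.245
```

Request:
{"fn": "play_rows", "kwargs": {
  "steps": "0 0 -0.1 0 0 0;0 0 0 0 0 0"
}}

```text
time_s: 31.28
tool_pos: [573.1, 26.7, 145.6]
orientation: [0.0, 1.0, -0.004, 0.0]
force: [-2.4, -2.9, 3.1]
finger_gap: 0.247
```

Request:
{"fn": "play_rows", "kwargs": {
  "steps": "0 -0.06 0 0 0 0;0 0 -0.07 0 0 0;0 0 0 0 0 0"
}}

```text
time_s: 31.53
tool_pos: [573.3, 26.1, 145.0]
orientation: [0.0, 1.0, -0.004, 0.0]
force: [-1.6, -1.8, 4.8]
finger_gap: 0.248
```

```bash
python3 held.py w25.png
```

```text
T [573.3  26.1 145. ] yaw -0.45 31.5333 [-1.6 -1.8  4.8]
ball in tool frame (x ahead,y left,z) [ 67.7  -0.8 -53.1] 15239 world [641.   24.8] 92.0
spire yaw rel -89.91 [96.  -0.9]
```

Request:
{"fn": "play_rows", "kwargs": {
  "steps": "0 0 0 0 0 0;0 0 0 0 0 0;0 0 0 0 0 0;0 0 0 0 0 0",
  "grip": 0.15
}}

```text
time_s: 31.92
tool_pos: [573.0, 26.3, 144.6]
orientation: [0.0, 1.0, -0.004, -0.0]
force: [0.2, -0.8, 0.7]
finger_gap: 0.428
```

Request:
{"fn": "play_rows", "kwargs": {
  "steps": "0 0 1 0 0 0;0 0 2 0 0 0;0 0 3 0 0 0;0 0 3.5 0 0 0;0 0 3.5 0 0 0"
}}

```text
time_s: 32.33
tool_pos: [572.7, 26.3, 276.6]
orientation: [-0.0, 1.0, -0.004, -0.0]
force: [1.0, -0.1, -1.0]
finger_gap: 0.425
```

```bash
python3 -c "
from h import *
print(arm.state()['tool_pos'])
c=cam('wrist');save(c,'w26.png')
c=cam('side');cv2.imwrite('pics/s26.png',cv2.resize(c['pixels'][150:320,150:350,::-1],None,fx=3.5,fy=3.5,interpolation=cv2.INTER_CUBIC))"
```

```text
[572.69268094  26.28708166 276.64433933]
```

View pics/w26.png

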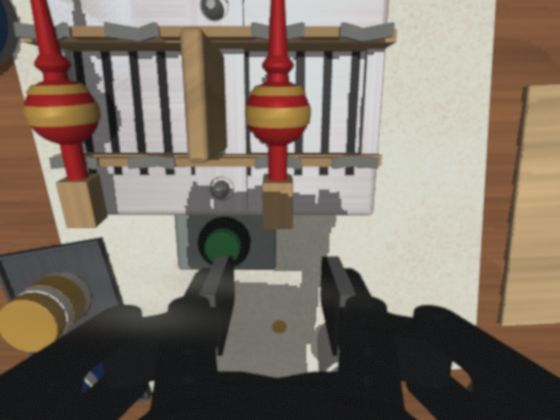

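View pics/s26.png

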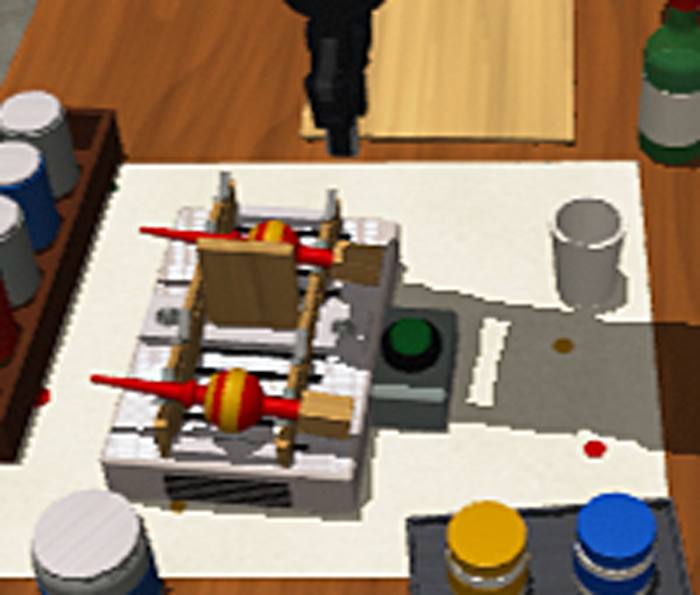

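Two toppers seated. Going for the last one.

Request:
{"fn": "play_rows", "kwargs": {
  "steps": "-0.68 -4 0 0 0 0;-0.68 -4 0 0 0 0;-0.68 -4 0 0 0 0;-0.68 -4 0 0 0 0;-0.68 -4 0 0 0 0",
  "grip": -0.18
}}

```text
time_s: 32.85
tool_pos: [538.3, -175.3, 275.0]
orientation: [0.0, 1.0, -0.004, 0.0]
force: [1.4, 0.2, 0.5]
finger_gap: 0.591
```

Request:
{"fn": "play_rows", "kwargs": {
  "steps": "-0.68 -4 0 0 0 0;-0.68 -4 0 0 0 0;-0.68 -4 0 0 0 0;-0.68 -4 0 0 0 0;-0.68 -4 0 0 0 0"
}}

```text
time_s: 33.27
tool_pos: [504.2, -375.6, 274.9]
orientation: [-0.0, 1.0, -0.004, -0.0]
force: [1.0, 0.4, 0.7]
finger_gap: 0.591
```

Request:
{"fn": "play_rows", "kwargs": {
  "steps": "-0.68 -4 -1 0 0 0.024;-0.68 -4 -2 0 0 0.02;0 0 0 0 0 0;0 0 0 0 0 0;0 0 0 0 0 0"
}}

```text
time_s: 33.68
tool_pos: [491.9, -450.1, 246.3]
orientation: [-0.0, 1.0, 0.018, -0.0]
force: [0.9, 0.0, 0.3]
finger_gap: 0.587
```

```bash
python3 top.py w27.png 2>/dev/null
```

```text
T [ 491.9 -450.1  246.3] 33.6833 yaw 2.0469431909411884 [-0.84  0.61  1.51  0.    1.03  0.69]
6028 ball [ 574.6 -458. ] yaw line 3.8 t -99.0 60.0 block rect [array([ 502.4, -462.9]), array([52.5, 21.9]), np.float64(3.7)] top med z 32.8
   BLOCK [ 483.4 -464.3] e -102.7 -80.1 yaw 3.84 w 21.9 rect ((489.4696350097656, -463.7142333984375), (26.57304573059082, 21.885631561279297), 3.934671401977539)
```

View pics/w27.png

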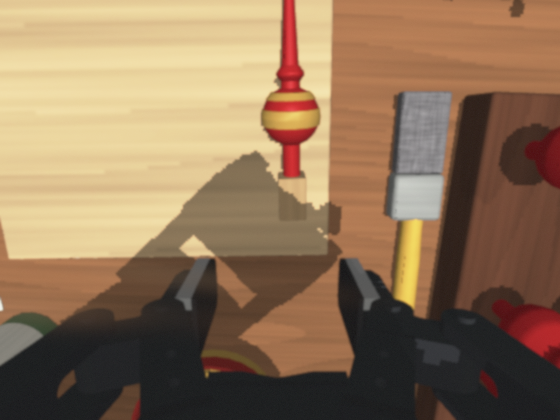

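Block at (292,197); topper yaw 3.8°. Correcting by −12 mm in y and +0.031 rad.

Request:
{"fn": "play_rows", "kwargs": {
  "steps": "-0.08 -0.6 0 0 0 0.031;-0.08 -0.63 0 0 0 0;0 0 0 0 0 0;0 0 0 0 0 0;0 0 0 0 0 0"
}}

```text
time_s: 34.15
tool_pos: [490.7, -462.2, 246.7]
orientation: [0.0, 0.999, 0.034, 0.0]
force: [-0.2, -0.2, -0.3]
finger_gap: 0.586
```

```bash
python3 top.py w28.png 2>/dev/null
```

```text
T [ 490.7 -462.2  246.7] 34.15 yaw 3.8518672351444154 [-0.85  0.62  1.49  0.    1.04  0.65]
6000 ball [ 574.1 -458.2] yaw line 3.7 t -98.0 58.0 block rect [array([ 502.5, -463. ]), array([51.6, 21.8]), np.float64(3.9)] top med z 32.8
   BLOCK [ 482.8 -464.1] e -104.0 -79.1 yaw 3.74 w 21.8 rect ((489.44903564453125, -463.8794860839844), (25.56238555908203, 21.64331817626953), 3.22273588180542)
```

Request:
{"fn": "play_rows", "kwargs": {
  "steps": "0 -0.05 -3.5 0 0 0;0 0 -3.5 0 0 0;0 0 -3.5 0 0 0;0 0 -3 0 0 0;0 0 -1.8 0 0 0"
}}

```text
time_s: 34.62
tool_pos: [489.8, -462.2, 90.0]
orientation: [-0.001, 0.999, 0.034, -0.001]
force: [1.2, -0.4, 0.2]
finger_gap: 0.59
```

Request:
{"fn": "play_rows", "kwargs": {
  "steps": "0 0 -0.8 0 0 0;0 0 0 0 0 0;0 0 0 0 0 0"
}}

```text
time_s: 34.87
tool_pos: [490.7, -463.4, 86.1]
orientation: [0.0, 0.999, 0.034, 0.0]
force: [0.1, 0.4, 0.6]
finger_gap: 0.591
```

```bash
python3 -c "
from h import *
print(arm.state()['tool_pos'])
c=cam('wrist');save(c,'w29.png')"
```

```text
[ 490.74363852 -463.44202696   86.07872006]
```

View pics/w29.png

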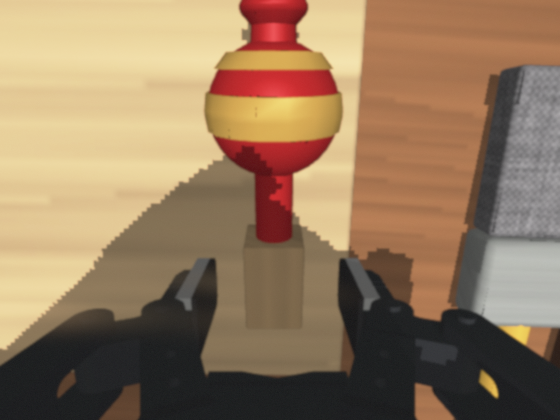

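Block centred (274,280). Gripping.

Request:
{"fn": "play_rows", "kwargs": {
  "steps": "0 0.08 -0.1 0 0 0;0 0 0 0 0 0"
}}

```text
time_s: 35.08
tool_pos: [490.7, -462.7, 85.7]
orientation: [0.001, 0.999, 0.034, 0.001]
force: [-0.4, 0.8, 0.1]
finger_gap: 0.591
```

Request:
{"fn": "play_rows", "kwargs": {
  "steps": "0 0 0 0 0 0;0 0 0 0 0 0;0 0 0 0 0 0;0 0 0 0 0 0;0 0 0 0 0 0",
  "grip": 1
}}

```text
time_s: 35.5
tool_pos: [490.5, -462.6, 84.9]
orientation: [0.0, 0.999, 0.034, 0.0]
force: [-1.4, 0.7, 6.0]
finger_gap: 0.245
```

Request:
{"fn": "play_rows", "kwargs": {
  "steps": "0 0 0 0 0 0;0 0 0 0 0 0"
}}

```text
time_s: 35.67
tool_pos: [490.5, -462.6, 85.0]
orientation: [0.0, 0.999, 0.034, 0.0]
force: [-1.2, 1.5, 5.8]
finger_gap: 0.243
```

Request:
{"fn": "play_rows", "kwargs": {
  "steps": "0 0 1 0 0 0;0 0 2 0 0 0;0 0 3.5 0 0 0;0 0 4 0 0 0;0 0 4 0 0 0"
}}

```text
time_s: 36.08
tool_pos: [490.1, -462.2, 230.9]
orientation: [-0.001, 0.999, 0.034, -0.0]
force: [0.8, -0.6, -1.0]
finger_gap: 0.243
```

```bash
python3 held.py w30.png
```

```text
T [ 490.1 -462.2  230.9] yaw 3.86 36.0833 [ 0.8 -0.6 -1. ]
ball in tool frame (x ahead,y left,z) [ 68.1  -0.9 -53.8] 14690 world [ 558.1 -458.5] 177.1
spire yaw rel 89.72 [96.  -0.7]
```

Request:
{"fn": "play_rows", "kwargs": {
  "steps": "0.74 3.9 1 0 0 -0.015;0.75 3.94 1 0 0 -0.015;0.75 3.94 0 0 0 -0.015;0.75 3.94 0 0 0 -0.015;0.75 3.94 0 0 0 -0.015"
}}

```text
time_s: 36.55
tool_pos: [527.6, -264.1, 249.9]
orientation: [0.0, 1.0, -0.004, 0.0]
force: [1.1, 0.6, -0.4]
finger_gap: 0.248
```

Request:
{"fn": "play_rows", "kwargs": {
  "steps": "0.75 3.94 0 0 0 0;0.75 3.94 0 0 0 0;0.75 3.94 0 0 0 0;0.75 3.94 0 0 0 0;0.75 3.94 0 0 0 0"
}}

```text
time_s: 36.97
tool_pos: [565.2, -67.0, 249.7]
orientation: [0.0, 1.0, -0.004, 0.0]
force: [0.7, -0.9, -0.5]
finger_gap: 0.248
```

Request:
{"fn": "play_rows", "kwargs": {
  "steps": "0.75 3.94 0 0 0 0;0 0 0 0 0 0;0 0 0 0 0 0;0 0 0 0 0 0"
}}

```text
time_s: 37.3
tool_pos: [572.7, -29.6, 249.5]
orientation: [0.0, 1.0, -0.003, -0.0]
force: [0.5, -0.6, -0.4]
finger_gap: 0.245
```

```bash
python3 held.py w31.png
```

```text
T [572.7 -29.6 249.5] yaw -0.4 37.3 [ 0.5 -0.6 -0.4]
ball in tool frame (x ahead,y left,z) [ 68.2  -0.9 -53.7] 15341 world [641. -31.] 195.7
spire yaw rel 89.72 [96.  -0.8]
```

View pics/w31.png

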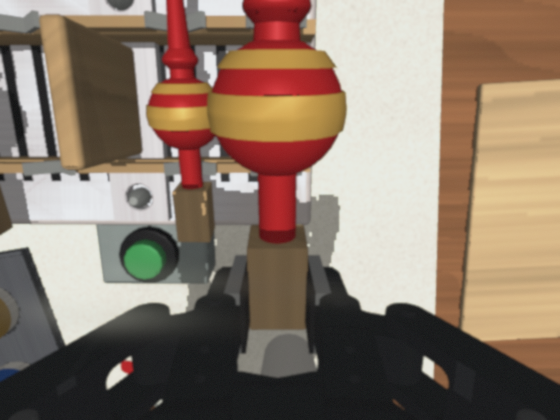

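Request:
{"fn": "play_rows", "kwargs": {
  "steps": "0 0.03 -2.5 0 0 0;0 0 -2.5 0 0 0;0 0 -2 0 0 0;0 0 -1.2 0 0 0;0 0 0 0 0 0"
}}

```text
time_s: 37.77
tool_pos: [571.9, -30.7, 165.0]
orientation: [-0.0, 1.0, -0.005, -0.002]
force: [-0.7, -0.2, -1.4]
finger_gap: 0.247
```

Request:
{"fn": "play_rows", "kwargs": {
  "steps": "0 0 0 0 0 0;0 0 0 0 0 0"
}}

```text
time_s: 37.93
tool_pos: [573.1, -30.1, 168.2]
orientation: [0.0, 1.0, -0.004, 0.001]
force: [0.6, -0.1, -1.3]
finger_gap: 0.249
```

```bash
python3 held.py w32.png
```

```text
T [573.1 -30.1 168.2] yaw -0.51 37.9333 [ 0.6 -0.1 -1.3]
ball in tool frame (x ahead,y left,z) [ 68.3  -0.9 -53.7] 15087 world [641.4 -31.6] 114.5
spire yaw rel 89.85 [96.1 -0.4]
```

View pics/w32.png

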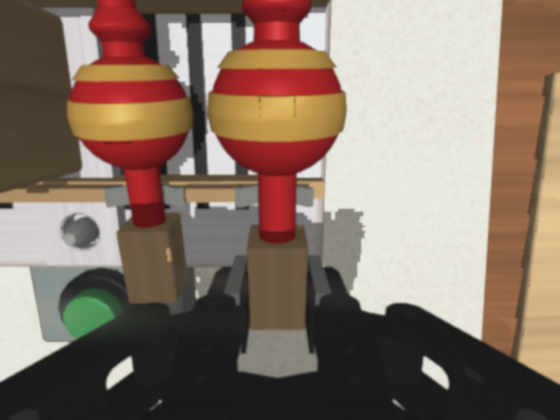

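Request:
{"fn": "play_rows", "kwargs": {
  "steps": "-0.05 0.08 -0.8 0 0 0;0 0 -0.7 0 0 0;0 0 -0.4 0 0 0;0 0 -0.2 0 0 0;0 0 0 0 0 0"
}}

```text
time_s: 38.4
tool_pos: [572.2, -28.4, 145.9]
orientation: [0.0, 1.0, -0.004, -0.0]
force: [-1.5, -1.0, 0.5]
finger_gap: 0.249
```

Request:
{"fn": "play_rows", "kwargs": {
  "steps": "0 0 -0.1 0 0 0;0 0 0 0 0 0"
}}

```text
time_s: 38.57
tool_pos: [572.4, -28.5, 145.5]
orientation: [0.0, 1.0, -0.004, 0.0]
force: [-1.1, -2.8, 1.8]
finger_gap: 0.246
```

Request:
{"fn": "play_rows", "kwargs": {
  "steps": "0 -0.05 0 0 0 0;0 0 -0.07 0 0 0;0 0 0 0 0 0"
}}

```text
time_s: 38.82
tool_pos: [572.5, -28.9, 145.0]
orientation: [0.0, 1.0, -0.004, 0.0]
force: [-1.1, -1.2, 4.7]
finger_gap: 0.248
```

```bash
python3 held.py w33.png
```

```text
T [572.5 -28.9 145. ] yaw -0.44 38.8167 [-1.1 -1.2  4.7]
ball in tool frame (x ahead,y left,z) [ 68.2  -1.  -53.2] 15227 world [640.7 -30.4] 91.8
spire yaw rel 88.97 [96.  -0.5]
```

Request:
{"fn": "play_rows", "kwargs": {
  "steps": "0 0 0 0 0 0;0 0 0 0 0 0;0 0 0 0 0 0;0 0 0 0 0 0",
  "grip": 0.2
}}

```text
time_s: 39.2
tool_pos: [572.3, -28.9, 144.5]
orientation: [0.0, 1.0, -0.004, -0.0]
force: [-0.1, 0.4, -0.4]
finger_gap: 0.397
```

Request:
{"fn": "play_rows", "kwargs": {
  "steps": "0 0 1 0 0 0;0 0 2 0 0 0;0 0 3 0 0 0;0 0 3.5 0 0 0;0 0 3.5 0 0 0"
}}

```text
time_s: 39.62
tool_pos: [572.0, -28.8, 276.6]
orientation: [-0.0, 1.0, -0.004, -0.0]
force: [0.4, 0.1, -0.8]
finger_gap: 0.402
```

Request:
{"fn": "play_rows", "kwargs": {
  "steps": "0.5 3.3 0 0 0 0;0.5 3.3 0 0 0 0;0.5 3.3 0 0 0 0;0 0 0 0 0 0;0 0 0 0 0 0",
  "grip": 1
}}

```text
time_s: 40.03
tool_pos: [587.2, 71.6, 275.3]
orientation: [0.0, 1.0, -0.002, 0.0]
force: [0.5, -0.1, 0.3]
finger_gap: -0.0
```

```bash
python3 - <<'E'
from h import *
print(arm.state()['tool_pos'])
c=cam('wrist');save(c,'w34.png')
W=cloud(c);x,y,z=W[...,0],W[...,1],W[...,2];h=hsv(c)
m=(h[...,0]>45)&(h[...,0]<85)&(h[...,1]>110)&(abs(z-62)<6)&(abs(y-70)<40)&(x<580)
if m.any():
    v,u=np.where(m);cc,r=cv2.minEnclosingCircle(np.c_[u,v].astype(np.float32));print("btn",W[m].mean(0),cc,ray(c,cc,62))
c=cam('side');cv2.imwrite('pics/s34.png',cv2.resize(c['pixels'][150:320,150:350,::-1],None,fx=3.5,fy=3.5,interpolation=cv2.INTER_CUBIC))
c=cam('scene');save(c,'sc34.png')
E
```

```text
[587.19337899  71.58366062 275.26944353]
btn [545.25181361  71.28026366  61.0276651 ] (275.5, 252.5) [543.78657429  71.91285651  62.        ]
```

View pics/w34.png

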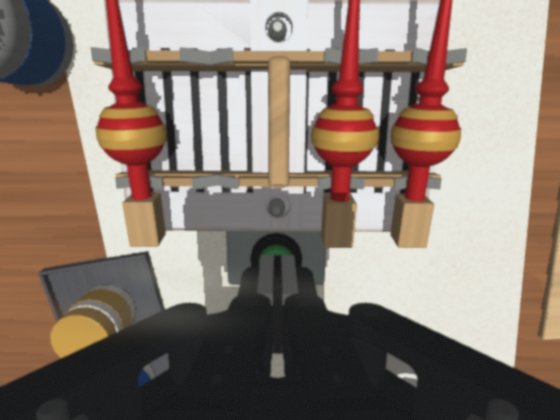

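View pics/s34.png

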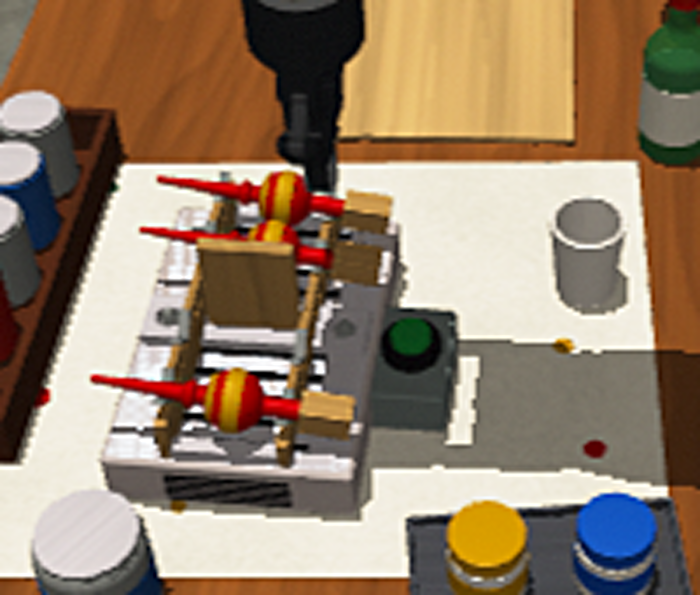

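View pics/sc34.png

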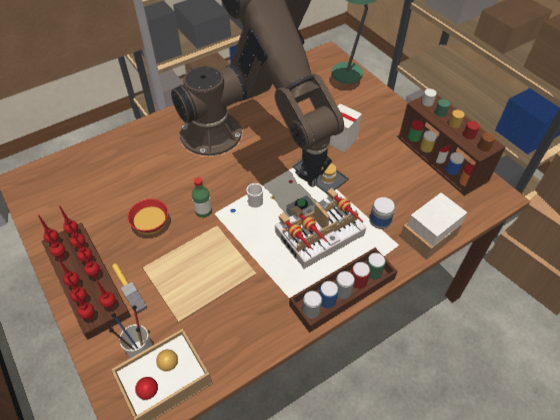

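All three toppers are seated in slots 1, 2 and 4, and the board is empty. The jars stand in the tray. Now the button at about (534, 71).

Request:
{"fn": "play_rows", "kwargs": {
  "steps": "-2.6 0 0 0 0 0;-2.7 0 0 0 0 0;0 0 -3 0 0 0;0 0 -3.5 0 0 0;0 0 -3 0 0 0"
}}

```text
time_s: 40.6
tool_pos: [534.0, 69.0, 179.1]
orientation: [0.0, 1.0, -0.005, 0.001]
force: [0.7, 0.2, -0.0]
finger_gap: 0.002
```

Request:
{"fn": "play_rows", "kwargs": {
  "steps": "0 0 -2 0 0 0;0 0 0 0 0 0;0 0 0 0 0 0"
}}

```text
time_s: 40.85
tool_pos: [534.3, 69.3, 159.5]
orientation: [0.0, 1.0, -0.004, -0.001]
force: [0.4, -0.6, 0.1]
finger_gap: 0.001
```

```bash
python3 - <<'E'
from h import *
print(arm.state()['tool_pos'])
c=cam('wrist');save(c,'w35.png')
c=cam('side');cv2.imwrite('pics/s35.png',cv2.resize(c['pixels'][150:320,150:350,::-1],None,fx=3.5,fy=3.5,interpolation=cv2.INTER_CUBIC))
E
```

```text
[534.32632162  69.25910269 159.48933711]
```

View pics/s35.png

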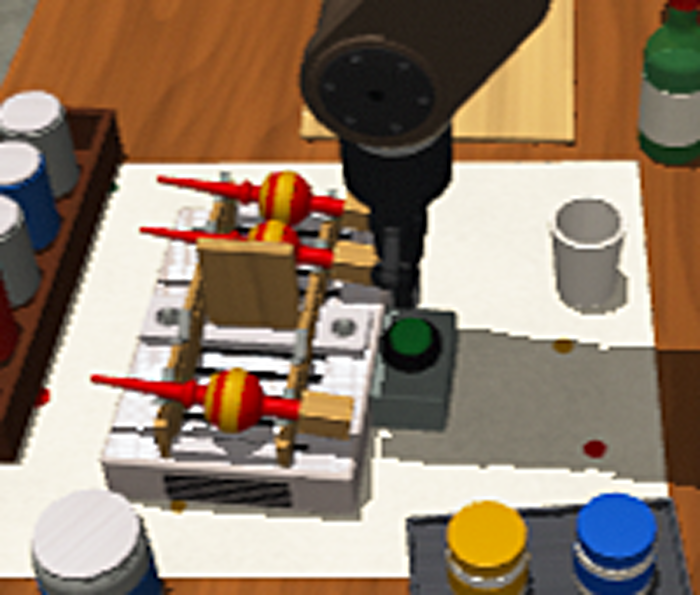

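View pics/w35.png

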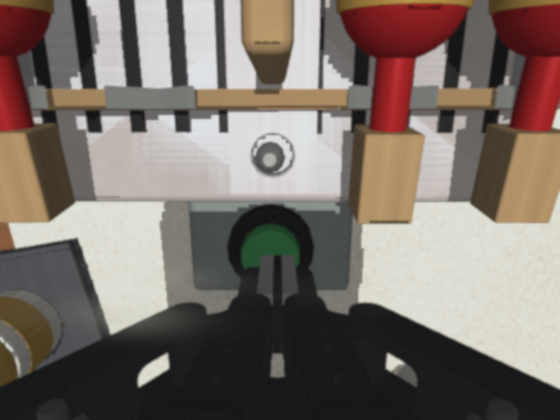

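Fingertips (277,280) are above the button, clear of the blocks. Pressing.

Request:
{"fn": "play_rows", "kwargs": {
  "steps": "0 0.2 -1 0 0 0;0 0 -0.8 0 0 0;0 0 -0.4 0 0 0;0 0 -0.3 0 0 0;0 0 0 0 0 0"
}}

```text
time_s: 41.37
tool_pos: [534.2, 72.2, 134.1]
orientation: [0.0, 1.0, -0.004, -0.0]
force: [-0.9, -0.0, 1.2]
finger_gap: -0.0
```

Request:
{"fn": "play_rows", "kwargs": {
  "steps": "0 0 -0.2 0 0 0;0 0 -0.2 0 0 0;0 0 0 0 0 0"
}}

```text
time_s: 41.62
tool_pos: [534.3, 72.2, 130.6]
orientation: [0.0, 1.0, -0.004, -0.0]
force: [-1.5, 0.5, 4.6]
finger_gap: -0.0
```

Request:
{"fn": "play_rows", "kwargs": {
  "steps": "0 0 -0.15 0 0 0;0 0 -0.1 0 0 0;0 0 0 0 0 0;0 0 0 0 0 0"
}}

```text
time_s: 41.95
tool_pos: [534.3, 72.1, 128.6]
orientation: [0.0, 1.0, -0.004, 0.0]
force: [-3.5, 0.3, 8.1]
finger_gap: 0.003
```

The force passes 5 N at about 6 mm of travel, so the button is fully down. Retracting.

Request:
{"fn": "play_rows", "kwargs": {
  "steps": "0 0 1 0 0 0;0 0 2.5 0 0 0;0 0 3.5 0 0 0;0 0 4 0 0 0;0 0 4 0 0 0"
}}

```text
time_s: 42.37
tool_pos: [534.0, 72.0, 280.1]
orientation: [0.0, 1.0, -0.004, -0.0]
force: [1.2, -0.5, -0.1]
finger_gap: -0.002
```

Request:
{"fn": "play_rows", "kwargs": {
  "steps": "0 -3 1 0 0 0;-1 -4 0 0 0 0;-1 -4 0 0 0 0;-1 -4 0 0 0 0;-1 -4 0 0 0 0"
}}

```text
time_s: 42.78
tool_pos: [493.5, -119.5, 288.8]
orientation: [0.0, 1.0, -0.004, 0.0]
force: [1.4, -0.2, 0.5]
finger_gap: -0.005
```

Request:
{"fn": "play_rows", "kwargs": {
  "steps": "0 -3 0 0 0 0;0 0 0 0 0 0;0 0 0 0 0 0"
}}

```text
time_s: 43.03
tool_pos: [494.1, -149.3, 288.4]
orientation: [0.0, 1.0, -0.005, 0.0]
force: [-0.2, -0.1, -0.4]
finger_gap: 0.0
```

```bash
python3 - <<'E'
from h import *
print(arm.state()['tool_pos'],arm.state()['time_s'])
c=cam('side');save(c,"s36.png");cv2.imwrite('pics/s36z.png',cv2.resize(c['pixels'][150:320,150:350,::-1],None,fx=3.5,fy=3.5,interpolation=cv2.INTER_CUBIC))
c=cam('scene');save(c,'sc36.png')
W=cloud(c);x,y,z=W[...,0],W[...,1],W[...,2]
E
python3 - <<'E'
import cv2
a=cv2.imread('pics/sc36.png')[130:300,180:420];cv2.imwrite('pics/sc36z.png',cv2.resize(a,None,fx=3.2,fy=3.2,interpolation=cv2.INTER_CUBIC))
E
```

```text
[ 494.0698368  -149.29495225  288.42964217] 43.0333
```

View pics/s36.png

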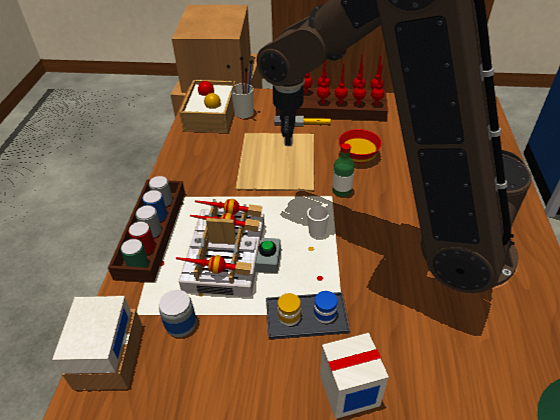

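View pics/s36z.png

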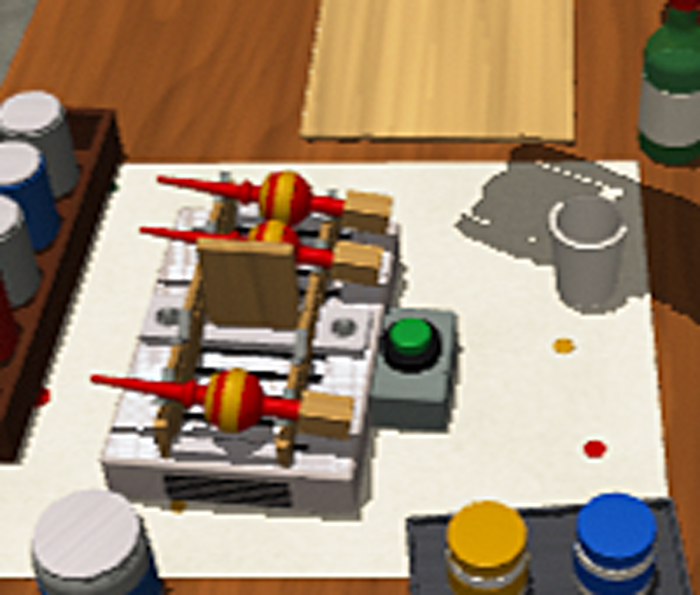

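View pics/sc36z.png

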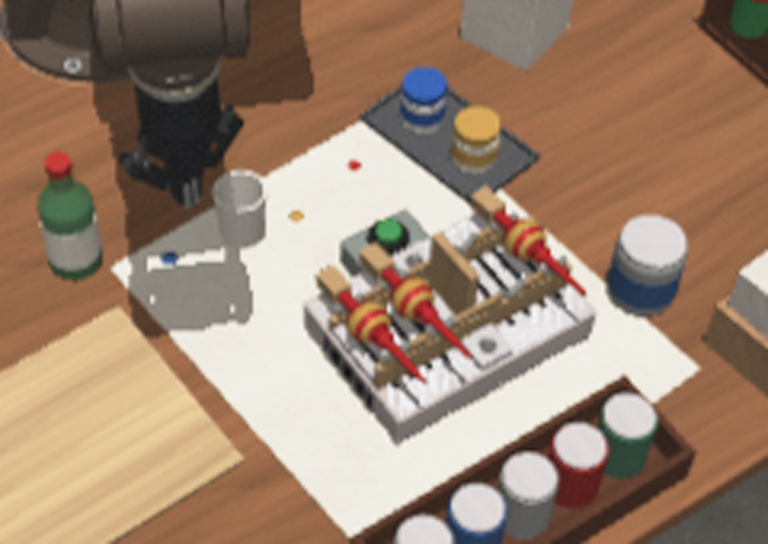

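Everything is in place, nothing else has moved, and the arm is clear. Handing in.

```bash
python3 -c "
from station import arm
print(arm.sign_off())"
```

```text
the job is handed in; nothing more can be done
None
```

The job is done and handed in at about 43 s of the 200 s allowed, all in the order asked.

- **Jars:** the blue and gold jars are off the dryer and stand upright in the steel tray.
- **Rack:** it is seated flat on both pegs, with both tabs reading the same height.
- **Toppers:** three were on the board; they now lie in slots 4, 2 and 1, necks in the low rail and spires on the high rail. The balls came out within 1–2 mm of the target positions and heights.
- **Button:** I pressed it last, through about 6 mm of travel. The reading rose to 8 N, above the 5 N needed for fully down, and the button then sprang back.

**Last checks:** the final side and scene pictures show all of this holding, with the board empty, the cup, bottle, tin and gift box still in place, and the arm clear. I saw none of the possible knocks to the jars or rack.

**Disagreements:**
- The side and scene cameras differed by 4–8 mm, so I measured close up with the wrist camera. Its roughly 1 mm sideways bias I corrected against the gripped rack plate.
- Two automatic measurements failed: a block fit before the second grasp, and the spire angle of the held toppers. I judged those from the pictures instead.

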